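Turn the arbor seat up and set the block on it

ROBOT

A 7-joint arm with a two-finger parallel gripper is mounted at the origin on a cart in front of the work surface, level with it; the furniture and walls round the work are solid. World frame = base frame: x ahead of the robot, y to its left, z up, the work surface at z = 0. Lengths are in m, angles in rad, forces in N, time in s.
With the tool pointing down it reaches from about 0.425 to 0.875 m from the base axis. Payload 4.7 kg.
Tool frame: the origin (TCP) lies at the very end of the fingers, on their centre line; the grasp point (between the pads) lies 19 mm behind it; z points along the fingers, y is the direction in which the jaws open and shut (so a half turn about z gives the same grasp; the last joint's range is limited). The gripper opens to 87 mm and grips with 3 to 60 N. Pads are 19 mm wide; open, the fingers measure 117 mm over their backs; the gripper's body (75 mm by 190 mm) begins 51 mm behind the grasp point.
Start: joints at [1.347, 0.321, -0.07, 1.45, 0.023, 1.371, -0.057], TCP at [0.153, -0.632, 0.223] pointing down, gripper open.
Joint ranges: [-2.86, 2.86], [-0.3, 2.09], [-1.38, 1.24], [0.06, 2.45], [-1.56, 4.7], [0.09, 2.05], [-2.69, 2.69]. Speed limits (rad/s): [2.57, 2.57, 3.14, 3.14, 3.14, 3.14, 3.14].

INTERFACE

Orientations are given as a rotation vector (axis times angle).
In Python, from bench import ctrl, get_image, camera_info gives the robot as it stands.
- The arm moves only by the tool carry_out, never from a script. Its argument "commands" is a list of rows, each an object of numbers: "tx", "ty", "tz": the shift along the tool's x, y, z in m; "rx", "ry", "rz": the turn, a rotation vector about the tool's x, y, z in rad; "jaw": the opening, from 0 (shut) to 1 (fully open). In form: [{"tx": .., "ty": .., "tz": .., "rx": .., "ry": .., "rz": .., "jaw": ..}, ...]. A call has 1 to 12 rows; each row is the pose to reach, as a shift and turn from the pose commanded when the call began, along the tool's axes at that moment; what a row does not reach only later rows make up. A row lasts 1/8 s, in which the tool goes at most 62.5 mm and 10.7 degrees, less where a joint would pass 70% of its speed; a pose out of reach is approached as far as the arm can. A call with a gripper value outside its range is refused whole. The fingers move at their own pace and stop on an object; "grip_force" is the grip in N (left out, the last holds). Time passes only in rows, so rows that repeat a pose let the fingers close. It gives the time, the measured TCP pose, the force and the opening at its end, in the units of the state.
- ctrl.get_state(): the state, without advancing time (a new reading comes with each control period).
- get_image(name): name is "scene" or "top" or "wrist"; returns the picture (420x560x3 uint8, red, green, blue); there is no depth.
- camera_info(name): a dict with "intrinsics" (3x3 intrinsics, pixels), "R" (3x3) and "t" (3): a world point X has camera coordinates R X + t. Camera axes: x right, y down, z forward; pixel columns grow to the right and rows downward; lengths in m; the calibration is good to about 2 mm. The wrist camera is an equidistant fisheye: a pixel r from the principal point sees the ray r / f radians off the axis. A picture is of the moment at which its call begins: read the wrist's pose just before it. camera_info takes no time and is no camera call; for the wrist camera it gives the pose at the moment of the call.
- ctrl.close_job(): hands the job in, once; it reports no verdict.
The state is a dict: "time": time; "joint_positions": joint angles; "qd": joint speeds; "joint_torque": joint torques, N m; "position": TCP position; "tool_rot": TCP orientation; "ft_force": force on the tool from outside, world axes, zero at the start; "torque": the same for the moment, N m; "grip_width": opening from 0.0 (shut) to 1.0 (fully open).
Only numpy, scipy, OpenCV 4.12 (cv2) and the standard library are available. Lean on these libraries where they do the work, as an engineer would, in place of code of your own. Each camera call takes 0.05 s, during which the arm holds its last target.

TASK

Turn the steel arbor between the bench centres until its flat seat faces straight up. Then find the stepped steel setting block, which lies in one of the three lidded boxes, and stand it upright in the middle of the seat, foot down and lengthwise along the arbor, and let go. Leave the three small bottles standing where they are; the boxes may stay open.

Things in the scene. Friction and masses are not known exactly. Their poses are not given: they have to be found in the camera images.
- centres: Bench centres, fixed: grey base 240 x 90 x 16 mm, two posts (34 mm wide, 120 mm high, inner faces 184 mm apart) with cone points. Origin: centre of the underside, on the worktop. x along the line of centres, away from the robot (within 0.4 rad); z up. The steel arbor turns about this line, 110 mm up, either way by whole turns; light friction (0.08 N m) holds it where it is left.
- collar (a point): Middle of the arbor's round knurled grip collar (28 mm diameter, 40 mm long), on the arbor's axis, 40 mm to the near (-x) side of the middle of the bench centres. Grip it across its diameter and turn the arbor by tilting the gripper about the axis. x along the axis; it turns with the arbor. The thin shaft beside it has 16 mm diameter.
- seat (a point): Centre of the flat seat on the arbor's thick barrel: the barrel's only flat, 64 mm long (along the axis), 30 mm wide, with a scribed cross, 16 mm from the axis and 76 mm along +x from the collar's middle; the other sides are round, radius 13 mm. x along the axis, z square out of the seat: vertical when the seat faces up. It starts at least 40 degrees off, anywhere round.
- arbor (a joint): Angle of the arbor about +x of the bench centres, rad: 0 (or a whole turn) when the seat faces up; growing as the seat leans towards -y of the bench centres.
- setting_block: The same setting block; origin at the centre of its underside, axes as point block_mid.
- block_mid (a point): Centre of the setting block, half-way up: loose steel, 50 to 100 g, 46 mm long (x), 18 wide (y), 28 high (z), an upside-down T seen from the side: foot 46 x 18 x 16 mm, tower 24 x 18 x 12 mm on its middle. It lies foot down in one of the boxes, near the middle of the floor, its length within 0.25 rad of the box's x. Can be gripped across the 18 mm width.
- box_a: One of three like grey boxes, fixed to the worktop, 80 (x) x 110 (y) x 44 mm high, walls and floor 4 mm thick, with a sliding metal lid. Origin: centre of the underside; x points away from the robot (within 0.15 rad), z up. One box holds the setting block, one a small round knobbed weight (28 mm), one a square tube stand (42 mm).
- lid_a_rib (a point): Middle of the upright rib on the lid of box_a, to push or pinch: 10 mm thick (x), 40 mm long (y), 15 mm high, its top 55 mm and the lid's top 40.5 mm above the worktop. Shut, it stands 22 mm in front (-x) of the box's middle. The lid slides along the box's x.
- lid_a (a joint): How far this lid has been slid open, m: 0 shut, 0.070 fully open, away from the robot (+x of the box); the opening is then 66 mm long from the front wall. Friction 1.2 N; it stays where it is left.
- box_b: One of three like grey boxes, fixed to the worktop, 80 (x) x 110 (y) x 44 mm high, walls and floor 4 mm thick, with a sliding metal lid. Origin: centre of the underside; x points away from the robot (within 0.15 rad), z up. One box holds the setting block, one a small round knobbed weight (28 mm), one a square tube stand (42 mm).
- lid_b_rib (a point): Middle of the upright rib on the lid of box_b, to push or pinch: 10 mm thick (x), 40 mm long (y), 15 mm high, its top 55 mm and the lid's top 40.5 mm above the worktop. Shut, it stands 22 mm in front (-x) of the box's middle. The lid slides along the box's x.
- lid_b (a joint): How far this lid has been slid open, m: 0 shut, 0.070 fully open, away from the robot (+x of the box); the opening is then 66 mm long from the front wall. Friction 1.2 N; it stays where it is left.
- box_c: One of three like grey boxes, fixed to the worktop, 80 (x) x 110 (y) x 44 mm high, walls and floor 4 mm thick, with a sliding metal lid. Origin: centre of the underside; x points away from the robot (within 0.15 rad), z up. One box holds the setting block, one a small round knobbed weight (28 mm), one a square tube stand (42 mm).
- lid_c_rib (a point): Middle of the upright rib on the lid of box_c, to push or pinch: 10 mm thick (x), 40 mm long (y), 15 mm high, its top 55 mm and the lid's top 40.5 mm above the worktop. Shut, it stands 22 mm in front (-x) of the box's middle. The lid slides along the box's x.
- lid_c (a joint): How far this lid has been slid open, m: 0 shut, 0.070 fully open, away from the robot (+x of the box); the opening is then 66 mm long from the front wall. Friction 1.2 N; it stays where it is left.
- bottle_right: White dropper bottle, 28 mm diameter, 60 mm high, standing loose to the right of the bench centres. Origin: centre of its underside. A bystander, to be left standing where it is.
- bottle_left: White bottle with a red cap, 23 mm diameter, 56 mm high, standing loose to the left of the bench centres. Origin: centre of its underside. A bystander, to be left standing where it is.
- bottle_front: Small dropper bottle with a cream cap, 22 mm diameter, 59 mm high, standing loose in front of box_b. Origin: centre of its underside. A bystander, to be left standing where it is.
Not all that is in view belongs to the job. Leave any purple look-alike of the box_a alone.

How it is judged:
By the outcome, as a careful person would: the job done as asked, in the order asked, and still so for the second after the job is handed in, with the robot touching nothing.
It also fails if it takes over 64 s, if anything falls off the work surface, if the arm or the gripper's body presses on something with over 40 N, if the wrist force passes 120 N, or if a joint passes its speed limit or range.

## Working session

There is one attempt and no reset: what is moved stays moved. The work goes in short steps, Python scripts to look and compute and a tool call to move; the robot and the scene stay as the last step left them, time stands still between calls to the robot, and variables do not carry over. Pictures are saved under pics/ and viewed, and the job is handed in when it is done.

Besides the shell and the picture viewer there is one more tool, called after "Call:" by a JSON object that holds its "name" and its "arguments", one argument or row to a line. carry_out: Moves the arm, as the interface text tells. Its arguments: {"type":"object","properties":{"commands":{"type":"array"},"grip_force":{"type":"number"}},"required":["commands"]}

```bash
ls; mkdir -p pics; python3 - <<'E'
from bench import ctrl,get_image,camera_info
import cv2,numpy as np
for n in ["scene","top","wrist"]:
    i=camera_info(n); print(n,i)
    cv2.imwrite(f"pics/{n}0.png",cv2.cvtColor(get_image(n),cv2.COLOR_RGB2BGR))
print(ctrl.get_state())
E
```

```text
pics
scene {'intrinsics': array([[521.82928819,   0.        , 284.20000709],
       [  0.        , 521.82928819, 206.97449088],
       [  0.        ,   0.        ,   1.        ]]), 'R': array([[-0.86795466, -0.49656045,  0.00907893],
       [-0.30285692,  0.51470857, -0.80209275],
       [ 0.39361453, -0.69892975, -0.59713047]]), 't': array([0.4077015 , 0.32617026, 1.13408385])}
top {'intrinsics': array([[488.54810462,   0.        , 277.79434181],
       [  0.        , 488.54810462, 219.5731531 ],
       [  0.        ,   0.        ,   1.        ]]), 'R': array([[-0.00400355, -0.99998346, -0.00412841],
       [-0.98756258,  0.00460265, -0.15715905],
       [ 0.15717546,  0.00344787, -0.98756468]]), 't': array([-0.14583151,  0.54563843,  1.44332152])}
wrist {'intrinsics': array([[325.1922621 ,   0.        , 275.84511844],
       [  0.        , 325.1922621 , 211.77899696],
       [  0.        ,   0.        ,   1.        ]]), 'R': array([[ 0.23506163, -0.9719778 , -0.00227611],
       [-0.93762136, -0.2273688 ,  0.26300115],
       [-0.2561488 , -0.05968735, -0.96479283]]), 't': array([-0.6492394 , -0.03063704,  0.39019063])}
{'time': 0.15, 'joint_positions': array([ 1.34710241,  0.32166253, -0.07007734,  1.45139497,  0.02261306,
        1.37077813, -0.05688983]), 'qd': array([-6.72574620e-04, -2.33580520e-03, -9.50558213e-05, -4.58047916e-03,
       -5.01793703e-04, -7.31090705e-04,  1.19064525e-03]), 'joint_torque': array([ 4.50171556e-04, -4.91795826e+01, -4.04312471e-01, -3.12880254e+01,
       -6.39419840e-02,  4.04420018e-02,  1.07470426e-04]), 'position': array([ 0.15296286, -0.63132253,  0.22170623]), 'tool_rot': array([-3.11798663e+00, -3.72523583e-01,  4.26810106e-04]), 'ft_force': array([ 0.20133156, -0.25917709, -0.15191019]), 'torque': array([-0.01875022, -0.02224897,  0.01678795]), 'grip_width': 1.00347998901578}
```

View pics/scene0.png

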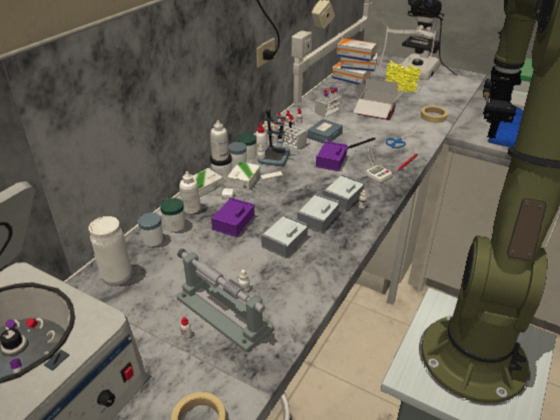

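View pics/top0.png

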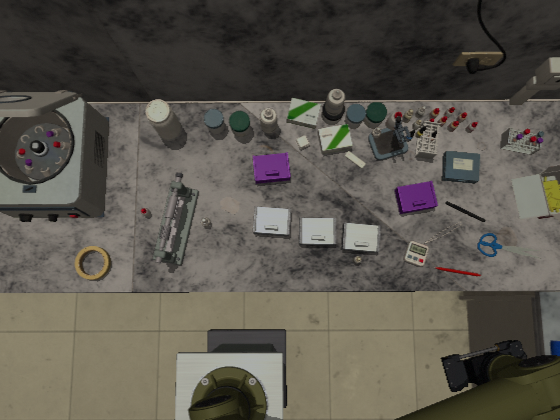

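View pics/wrist0.png

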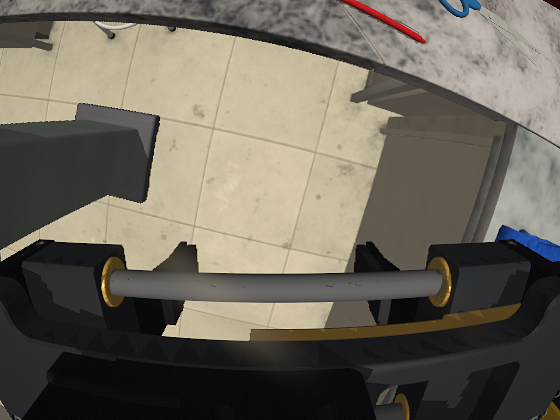

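```bash
cat > h.py <<'E'
import numpy as np,cv2
from bench import ctrl,get_image,camera_info
from scipy.spatial.transform import Rotation as Ro
def ray(n,u,v,info=None):
    i=info or camera_info(n);K=i["intrinsics"];x=(u-K[0,2])/K[0,0];y=(v-K[1,2])/K[1,1]
    if n=="wrist":
        r=np.hypot(x,y)+1e-12;d=np.array([np.sin(r)*x/r,np.sin(r)*y/r,np.cos(r)])
    else: d=np.array([x,y,1.])
    R=np.array(i["R"]);return -R.T@i["t"],R.T@d
def onz(n,u,v,z,info=None):
    c,d=ray(n,u,v,info);return c+d*(z-c[2])/d[2]
def proj(n,X,info=None):
    i=info or camera_info(n);c=np.array(i["R"])@np.array(X)+i["t"];K=i["intrinsics"]
    if n=="wrist":
        th=np.arctan2(np.hypot(c[0],c[1]),c[2]);s=th/np.hypot(c[0],c[1]);x,y=c[0]*s,c[1]*s
    else:x,y=c[0]/c[2],c[1]/c[2]
    return np.array([K[0,0]*x+K[0,2],K[1,1]*y+K[1,2]])
def snap(n,f):
    im=cv2.cvtColor(get_image(n),cv2.COLOR_RGB2BGR);cv2.imwrite(f"pics/{f}.png",im);return im
def crop(im,f,x0,y0,x1,y1,k):
    cv2.imwrite(f"pics/{f}.png",cv2.resize(im[y0:y1,x0:x1],None,fx=k,fy=k,interpolation=cv2.INTER_CUBIC))
def rel(pos,rotm):
    """shift and rotvec from the current measured pose to target, tool axes"""
    s=ctrl.get_state();R=Ro.from_rotvec(s["tool_rot"])
    return R.inv().apply(np.array(pos)-s["position"]).round(4),(R.inv()*Ro.from_matrix(rotm)).as_rotvec().round(4)
E
python3 - <<'E'
from h import *
t=cv2.imread("pics/top0.png");s=cv2.imread("pics/scene0.png")
crop(t,"top0a",130,160,230,290,4)
crop(t,"top0b",240,190,400,280,5)
crop(s,"sc0a",165,240,285,350,5)
E
```

```text
(no output)
```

View pics/top0a.png

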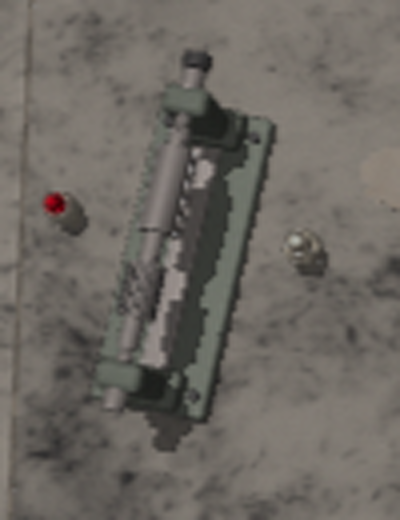

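View pics/top0b.png

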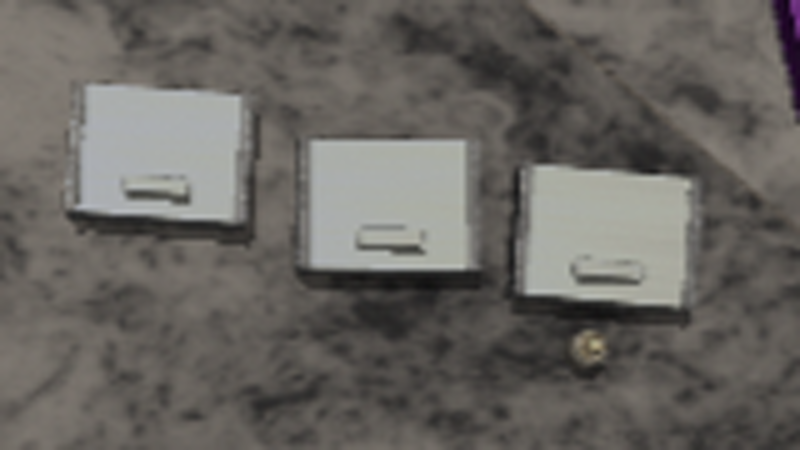

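View pics/sc0a.png

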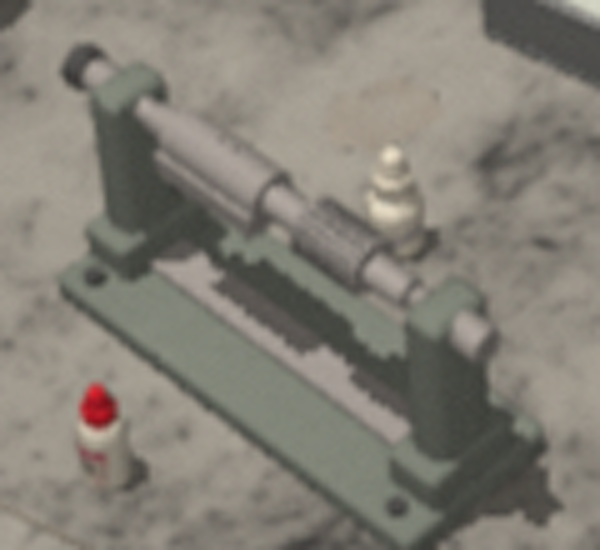

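```bash
python3 - <<'E'
from h import *
a=lambda x,y:(130+x/4,160+y/4)
b=lambda x,y:(240+x/5,190+y/5)
P=lambda l,n,p,z:print(l,onz(n,*p,z).round(4))
P("base nr","top",a(207,422),.016);P("base fr","top",a(272,118),.016)
P("post near top","top",a(120,374),.12);P("post far top","top",a(186,101),.12)
P("bottle l","top",a(54,203),.056);P("bottle r","top",a(301,243),.06)
for nm,c,r in (("boxL",[(75,85),(250,95),(243,222),(70,212)],(155,188)),("boxM",[(303,140),(475,140),(473,270),(300,270)],(391,239)),("boxR",[(525,165),(698,178),(690,305),(517,298)],(608,269))):
    q=np.array([onz("top",*b(*p),.044) for p in c]);print(nm,q.mean(0).round(4),"far edge dir",np.arctan2(q[0,0]-q[1,0],q[0,1]-q[1,1]).round(3),"near",np.arctan2(q[3,0]-q[2,0],q[3,1]-q[2,1]).round(3),"w",np.linalg.norm(q[0]-q[1]).round(3),np.linalg.norm(q[0]-q[3]).round(3))
    P(" rib","top",b(*r),.055)
P("bottle f","top",b(588,345),.059)
s=lambda x,y:(165+x/5,240+y/5)
P("sc bottle l","scene",s(98,385),.056);P("sc near post","scene",s(450,300),.12);P("far post","scene",s(128,90),.12)
# triangulated near post/bases
P("sc base corner FL","scene",s(62,280),.016);P("sc base NL","scene",s(410,548),.016);P("sc NR","scene",s(545,437),.016)
E
```

```text
base nr [0.4086 0.1458 0.016 ]
base fr [0.6458 0.1013 0.016 ]
post near top [0.4363 0.188  0.12  ]
post far top [0.6355 0.1466 0.12  ]
bottle l [0.5718 0.2581 0.056 ]
bottle r [0.5397 0.0699 0.06  ]
boxL [ 0.5416 -0.1303  0.044 ] far edge dir 0.063 near 0.063 w 0.107 0.078
 rib [ 0.5187 -0.1277  0.055 ]
boxM [ 0.5094 -0.2684  0.044 ] far edge dir 0.005 near 0.004 w 0.105 0.079
 rib [ 0.4872 -0.2691  0.055 ]
boxR [ 0.4896 -0.4008  0.044 ] far edge dir 0.081 near 0.045 w 0.105 0.081
 rib [ 0.4685 -0.3986  0.055 ]
bottle f [ 0.4228 -0.3847  0.059 ]
sc bottle l [0.5734 0.2599 0.056 ]
sc near post [0.4335 0.1896 0.12  ]
far post [0.6318 0.1537 0.12  ]
sc base corner FL [0.6553 0.1908 0.016 ]
sc base NL [0.4256 0.239  0.016 ]
sc NR [0.4065 0.1571 0.016 ]
```

```bash
python3 - <<'E'
from h import *
s=ctrl.get_state();R=Ro.from_rotvec(s["tool_rot"]).as_matrix();print(R.round(3))
i=camera_info("wrist");c=-i["R"].T@i["t"];print("cam in tool",R.T@(c-s["position"]));print("cam axes in tool(cols)",(R.T@i["R"].T).round(3))
y=-.195
for sg in (1,-1):
    X=sg*np.array([np.cos(y),np.sin(y),0]);Z=np.array([0,0,-1.]);M=np.c_[X,np.cross(Z,X),Z]
    for p in ((.48,-.25,.34),(.46,.18,.34)): print(sg,p,rel(p,M))
E
```

```text
[[ 0.972  0.236 -0.   ]
 [ 0.236 -0.972  0.001]
 [-0.    -0.001 -1.   ]]
cam in tool [ 0.07277161  0.00036563 -0.16147954]
cam axes in tool(cols) [[-0.001 -0.965 -0.263]
 [ 1.    -0.    -0.001]
 [ 0.001 -0.263  0.965]]
1 (0.48, -0.25, 0.34) (array([ 0.4077, -0.2937, -0.1179]), array([-1.400e-03,  4.000e-04,  4.328e-01]))
1 (0.46, 0.18, 0.34) (array([ 0.4895, -0.7163, -0.1173]), array([-1.400e-03,  4.000e-04,  4.328e-01]))
-1 (0.48, -0.25, 0.34) (array([ 0.4077, -0.2937, -0.1179]), array([-6.0000e-04, -1.9000e-03, -2.7088e+00]))
-1 (0.46, 0.18, 0.34) (array([ 0.4895, -0.7163, -0.1173]), array([-6.0000e-04, -1.9000e-03, -2.7088e+00]))
```

Call:
{"name": "carry_out", "arguments": {
  "commands": [
    {"tx": 0.41, "ty": -0.29, "tz": 0, "rz": 0.433, "jaw": 1},
    {"tx": 0.41, "ty": -0.29, "tz": 0, "rz": 0.433, "jaw": 1},
    {"tx": 0.41, "ty": -0.29, "tz": 0, "rz": 0.433, "jaw": 1},
    {"tx": 0.41, "ty": -0.29, "tz": 0, "rz": 0.433, "jaw": 1},
    {"tx": 0.41, "ty": -0.29, "tz": 0, "rz": 0.433, "jaw": 1},
    {"tx": 0.41, "ty": -0.29, "tz": 0, "rz": 0.433, "jaw": 1},
    {"tx": 0.41, "ty": -0.29, "tz": 0, "rz": 0.433, "jaw": 1},
    {"tx": 0.49, "ty": -0.715, "tz": 0, "rz": 0.433, "jaw": 1},
    {"tx": 0.49, "ty": -0.715, "tz": 0, "rz": 0.433, "jaw": 1},
    {"tx": 0.49, "ty": -0.715, "tz": 0, "rz": 0.433, "jaw": 1},
    {"tx": 0.49, "ty": -0.715, "tz": 0, "rz": 0.433, "jaw": 1},
    {"tx": 0.49, "ty": -0.715, "tz": 0, "rz": 0.433, "jaw": 1}
  ]
}}

```text
invalid input
```

Call:
{"name": "carry_out", "arguments": {
  "commands": [
    {"tx": 0.41, "ty": -0.29, "tz": 0, "rx": 0, "ry": 0, "rz": 0.433, "jaw": 1},
    {"tx": 0.41, "ty": -0.29, "tz": 0, "rx": 0, "ry": 0, "rz": 0.433, "jaw": 1},
    {"tx": 0.41, "ty": -0.29, "tz": 0, "rx": 0, "ry": 0, "rz": 0.433, "jaw": 1},
    {"tx": 0.41, "ty": -0.29, "tz": 0, "rx": 0, "ry": 0, "rz": 0.433, "jaw": 1},
    {"tx": 0.41, "ty": -0.29, "tz": 0, "rx": 0, "ry": 0, "rz": 0.433, "jaw": 1},
    {"tx": 0.41, "ty": -0.29, "tz": 0, "rx": 0, "ry": 0, "rz": 0.433, "jaw": 1},
    {"tx": 0.41, "ty": -0.29, "tz": 0, "rx": 0, "ry": 0, "rz": 0.433, "jaw": 1},
    {"tx": 0.49, "ty": -0.715, "tz": 0, "rx": 0, "ry": 0, "rz": 0.433, "jaw": 1},
    {"tx": 0.49, "ty": -0.715, "tz": 0, "rx": 0, "ry": 0, "rz": 0.433, "jaw": 1},
    {"tx": 0.49, "ty": -0.715, "tz": 0, "rx": 0, "ry": 0, "rz": 0.433, "jaw": 1},
    {"tx": 0.49, "ty": -0.715, "tz": 0, "rx": 0, "ry": 0, "rz": 0.433, "jaw": 1},
    {"tx": 0.49, "ty": -0.715, "tz": 0, "rx": 0, "ry": 0, "rz": 0.433, "jaw": 1}
  ],
  "grip_force": 30
}}

```text
time: 1.65
position: [0.4531, 0.0111, 0.2225]
tool_rot: [3.126, -0.306, 0.001]
ft_force: [1.3, -0.2, 0.3]
grip_width: 1.001
```

```bash
python3 - <<'E'
from h import *
y=-.195
X=np.array([np.cos(y),np.sin(y),0]);Z=np.array([0,0,-1.]);M=np.c_[X,np.cross(Z,X),Z]
print(rel((.455,.18,.225),M))
E
```

```text
(array([-0.031 , -0.1661, -0.0026]), array([ 0.0006, -0.0007, -0.0004]))
```

Call:
{"name": "carry_out", "arguments": {
  "commands": [
    {"tx": -0.031, "ty": -0.166, "tz": -0.003, "rx": 0, "ry": 0, "rz": 0, "jaw": 1},
    {"tx": -0.031, "ty": -0.166, "tz": -0.003, "rx": 0, "ry": 0, "rz": 0, "jaw": 1},
    {"tx": -0.031, "ty": -0.166, "tz": -0.003, "rx": 0, "ry": 0, "rz": 0, "jaw": 1},
    {"tx": -0.031, "ty": -0.166, "tz": -0.003, "rx": 0, "ry": 0, "rz": 0, "jaw": 1},
    {"tx": -0.031, "ty": -0.166, "tz": -0.003, "rx": 0, "ry": 0, "rz": 0, "jaw": 1},
    {"tx": -0.031, "ty": -0.166, "tz": -0.003, "rx": 0, "ry": 0, "rz": 0, "jaw": 1}
  ]
}}

```text
time: 2.4
position: [0.4555, 0.1762, 0.2252]
tool_rot: [3.125, -0.311, -0.001]
ft_force: [0.4, 0.0, 1.0]
grip_width: 0.996
```

```bash
python3 - <<'E'
from h import *
import pickle
i=camera_info("wrist");im=snap("wrist","w1");pickle.dump(i,open("w1.pkl","wb"));print(ctrl.get_state()["position"])
E
```

```text
[0.45552091 0.17632075 0.22531633]
```

View pics/w1.png

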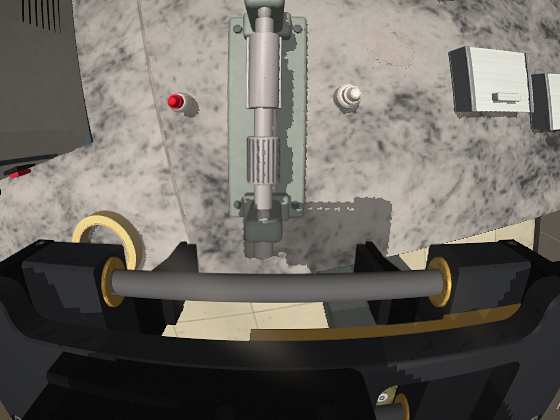

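```bash
python3 - <<'E'
from h import *
crop(cv2.imread("pics/w1.png"),"w1c",220,0,320,260,3); crop(cv2.imread("pics/w1.png"),"w1d",235,10,295,120,6)
E
```

```text
(no output)
```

View pics/w1d.png

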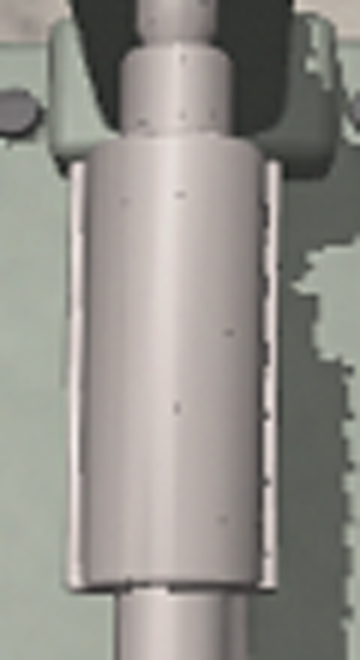

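View pics/w1c.png

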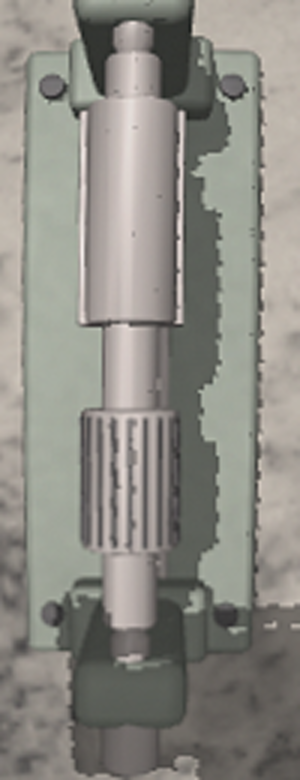

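```bash
python3 - <<'E'
from h import *
import pickle
i=pickle.load(open("w1.pkl","rb"))
print("cam",(-i["R"].T@i["t"]).round(4))
P=lambda l,u,v,z:print(l,onz("wrist",u,v,z,i).round(4))
P("collar",263.7,160.2,.111);P("collar far end",263.7,136.7,.118);P("collar near end",263.7,184,.118);P("barrel near end",264,108,.118)
P("barrel mid",264.1,70,.111);P("barrel far",264.1,34,.111)
P("shaft nearpost",263.7,200,.111)
c=lambda x,y:(220+x/3,y/3)
for l,p in (("FL",(27,55)),("FR",(262,70)),("NR",(248,650)),("NL",(28,648))):P("base "+l,*c(*p),.016)
P("bottle l",176,101,.056);P("bottle r",349,92,.06)
# flange
d=lambda x,y:(235+x/6,10+y/6)
for l,p,z in (("fl",(68,400),.1),("fr",(280,400),.1),("bl",(84,400),.11),("br",(265,400),.11)):P(l,*d(*p),z)
E
```

```text
cam [0.527  0.162  0.3867]
collar [0.4998 0.178  0.111 ]
collar far end [0.5196 0.1736 0.118 ]
collar near end [0.4808 0.1817 0.118 ]
barrel near end [0.5428 0.1686 0.118 ]
barrel mid [0.5752 0.1622 0.111 ]
barrel far [0.6068 0.156  0.111 ]
shaft nearpost [0.4657 0.1851 0.111 ]
base FL [0.6629 0.1892 0.016 ]
base FR [0.6382 0.1031 0.016 ]
base NR [0.4155 0.1518 0.016 ]
base NL [0.4336 0.2374 0.016 ]
bottle l [0.5749 0.2574 0.056 ]
bottle r [0.5472 0.083  0.06  ]
fl [0.5745 0.1785 0.1   ]
fr [0.5682 0.1485 0.1   ]
bl [0.5724 0.1758 0.11  ]
br [0.5671 0.151  0.11  ]
```

```bash
python3 - <<'E'
from h import *
for X in ((.547,.083,.06),(.54,.07,.06),(.575,.258,.056)):print(proj("top",X),proj("scene",X))
y=-.207
X=np.array([np.cos(y),np.sin(y),0]);Z=np.array([0,0,-1.]);M=np.c_[X,np.cross(Z,X),Z]
print(rel((.4995,.1782,.105),M)); print(rel((.4995,.1782,.091),M))
s=ctrl.get_state();print(s["joint_positions"],s["tool_rot"])
E
```

```text
[200.95068584 218.37504144] [239.42160017 271.43790582]
[205.22293703 220.65297223] [244.82821077 269.22415276]
[143.58973243 209.72365242] [184.54579185 316.15309005]
(array([ 0.0428, -0.0106,  0.1203]), array([0.0007, 0.0001, 0.0089]))
(array([ 0.0428, -0.0106,  0.1343]), array([0.0007, 0.0001, 0.0089]))
[ 0.43456985  0.00573364 -0.85082299  1.80957846  0.00498109  1.3287777
 -2.18633683] [ 3.12547422e+00 -3.10593434e-01 -3.33071738e-04]
```

Call:
{"name": "carry_out", "arguments": {
  "commands": [
    {"tx": 0.043, "ty": -0.0106, "tz": 0.03, "rx": 0, "ry": 0, "rz": 0.009, "jaw": 1},
    {"tx": 0.043, "ty": -0.0106, "tz": 0.08, "rx": 0, "ry": 0, "rz": 0.009, "jaw": 1},
    {"tx": 0.043, "ty": -0.0106, "tz": 0.134, "rx": 0, "ry": 0, "rz": 0.009, "jaw": 1},
    {"tx": 0.043, "ty": -0.0106, "tz": 0.134, "rx": 0, "ry": 0, "rz": 0.009, "jaw": 1}
  ]
}}

```text
time: 2.95
position: [0.4963, 0.1777, 0.0878]
tool_rot: [3.122, -0.322, -0.013]
ft_force: [0.2, -0.9, 0.2]
grip_width: 1.0
```

Call:
{"name": "carry_out", "arguments": {
  "commands": [
    {"tx": 0, "ty": -0.0034, "tz": -0.0003, "rx": 0.18, "ry": 0, "rz": 0, "jaw": 1},
    {"tx": 0, "ty": -0.0067, "tz": -0.0012, "rx": 0.36, "ry": 0, "rz": 0, "jaw": 1},
    {"tx": 0, "ty": -0.0098, "tz": -0.0027, "rx": 0.54, "ry": 0, "rz": 0, "jaw": 1},
    {"tx": 0, "ty": -0.0125, "tz": -0.0047, "rx": 0.72, "ry": 0, "rz": 0, "jaw": 1},
    {"tx": 0, "ty": -0.0149, "tz": -0.0072, "rx": 0.9, "ry": 0, "rz": 0, "jaw": 1},
    {"tx": 0, "ty": -0.0149, "tz": -0.0072, "rx": 0.9, "ry": 0, "rz": 0, "jaw": 1}
  ]
}}

```text
time: 3.7
position: [0.5041, 0.1911, 0.0985]
tool_rot: [-2.229, 0.239, -0.112]
ft_force: [0.4, 0.4, 0.4]
grip_width: 1.0
```

```bash
python3 - <<'E'
from h import *
s=ctrl.get_state();print({k:np.round(v,3) for k,v in s.items()});R=Ro.from_rotvec(s["tool_rot"]).as_matrix();print(R.round(3));print("grasp",s["position"]-.019*R[:,2])
import pickle
i=camera_info("wrist");im=snap("wrist","w2");pickle.dump(i,open("w2.pkl","wb"))
E
```

```text
{'time': np.float64(3.7), 'joint_positions': array([ 1.088,  0.43 , -1.037,  2.141, -0.758,  0.824, -1.129]), 'qd': array([-0.07 , -0.091, -0.049, -0.028,  0.025,  0.012, -0.077]), 'joint_torque': array([  1.598, -24.076,  -9.545, -20.635,  -2.821,   1.57 ,   0.799]), 'position': array([0.504, 0.191, 0.099]), 'tool_rot': array([-2.229,  0.239, -0.112]), 'ft_force': array([0.352, 0.363, 0.373]), 'torque': array([-0.908,  0.186, -0.019]), 'grip_width': np.float64(1.0)}
[[ 0.978 -0.133  0.163]
 [-0.21  -0.606  0.767]
 [-0.003 -0.784 -0.62 ]]
grasp [0.50104458 0.17648712 0.11032303]
```

View pics/w2.png

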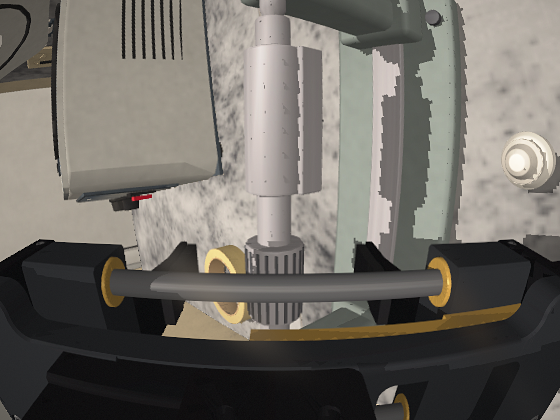

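Call:
{"name": "carry_out", "arguments": {
  "commands": [
    {"tx": 0, "ty": 0, "tz": 0, "rx": 0, "ry": 0, "rz": 0, "jaw": 0},
    {"tx": 0, "ty": 0, "tz": 0, "rx": 0, "ry": 0, "rz": 0, "jaw": 0},
    {"tx": 0, "ty": 0, "tz": 0, "rx": 0, "ry": 0, "rz": 0, "jaw": 0},
    {"tx": 0, "ty": 0, "tz": 0, "rx": 0, "ry": 0, "rz": 0, "jaw": 0}
  ],
  "grip_force": 25
}}

```text
time: 4.25
position: [0.5024, 0.1951, 0.0989]
tool_rot: [-2.234, 0.227, -0.111]
ft_force: [-0.5, -0.1, 0.3]
grip_width: 0.631
```

```bash
cat > st.py <<'E'
from h import *
s=ctrl.get_state();R=Ro.from_rotvec(s["tool_rot"]).as_matrix()
print("t",round(s["time"],2),"q",s["joint_positions"].round(3),"qd",abs(s["qd"]).max().round(3),"w",round(s["grip_width"],3))
print("f",s["ft_force"].round(2),"tau",s["torque"].round(2),"tcp",s["position"].round(4),"grasp",(s["position"]-.019*R[:,2]).round(4))
a=np.array([np.cos(.207),-np.sin(.207),0]);n=np.cross([0,0,1],a)
# tilt about axis: tool z vs down
print("tilt",np.arctan2(R[:,2]@n,-R[2,2]).round(4),"z.axis",(R[:,2]@a).round(4), "x.axis",(R[:,0]@a).round(4),"yaw x",np.arctan2(R[1,0],R[0,0]).round(4))
E
python3 st.py
```

```text
t 4.25 q [ 1.081  0.425 -1.039  2.143 -0.758  0.823 -1.128] qd 0.014 w 0.631
f [-0.49 -0.05  0.26] tau [-0.81  0.21  0.  ] tcp [0.5024 0.1951 0.0989] grasp [0.4994 0.1805 0.1107]
tilt 0.8986 z.axis -0.0026 x.axis 1.0 yaw x -0.2029
```

Call:
{"name": "carry_out", "arguments": {
  "commands": [
    {"tx": 0, "ty": 0.0018, "tz": 0, "rx": 0, "ry": 0, "rz": 0, "jaw": 0},
    {"tx": 0, "ty": 0.0018, "tz": 0, "rx": 0, "ry": 0, "rz": 0, "jaw": 0},
    {"tx": 0, "ty": 0.0018, "tz": 0, "rx": 0, "ry": 0, "rz": 0, "jaw": 0},
    {"tx": 0, "ty": 0.0018, "tz": 0, "rx": 0, "ry": 0, "rz": 0, "jaw": 0},
    {"tx": 0, "ty": 0.0018, "tz": 0, "rx": 0, "ry": 0, "rz": 0, "jaw": 0}
  ]
}}

```text
time: 4.88
position: [0.5023, 0.1939, 0.0977]
tool_rot: [-2.231, 0.228, -0.11]
ft_force: [-0.3, 0.5, 3.1]
grip_width: 0.311
```

```bash
python3 st.py
```

```text
t 4.88 q [ 1.083  0.43  -1.038  2.143 -0.757  0.823 -1.125] qd 0.002 w 0.311
f [-0.26  0.52  3.08] tau [-0.09  0.12  0.03] tcp [0.5023 0.1939 0.0977] grasp [0.4993 0.1793 0.1095]
tilt 0.9009 z.axis -0.0026 x.axis 1.0 yaw x -0.2038
```

Call:
{"name": "carry_out", "arguments": {
  "commands": [
    {"tx": 0, "ty": 0.0028, "tz": -0.0002, "rx": -0.15, "ry": 0, "rz": 0, "jaw": 0},
    {"tx": 0, "ty": 0.0056, "tz": -0.0008, "rx": -0.3, "ry": 0, "rz": 0, "jaw": 0},
    {"tx": 0, "ty": 0.0083, "tz": -0.0019, "rx": -0.45, "ry": 0, "rz": 0, "jaw": 0},
    {"tx": 0, "ty": 0.0107, "tz": -0.0033, "rx": -0.6, "ry": 0, "rz": 0, "jaw": 0},
    {"tx": 0, "ty": 0.013, "tz": -0.0051, "rx": -0.75, "ry": 0, "rz": 0, "jaw": 0},
    {"tx": 0, "ty": 0.0149, "tz": -0.0072, "rx": -0.9, "ry": 0, "rz": 0, "jaw": 0}
  ]
}}

```text
time: 5.62
position: [0.4992, 0.1785, 0.0901]
tool_rot: [3.12, -0.322, 0.001]
ft_force: [-6.9, 4.0, -6.2]
grip_width: 0.315
```

```bash
python3 st.py
```

```text
t 5.62 q [ 0.347  0.274 -0.835  1.88   0.234  1.089 -2.356] qd 1.479 w 0.315
f [-6.88  3.99 -6.21] tau [ 0.99  1.48 -0.09] tcp [0.4992 0.1785 0.0901] grasp [0.4992 0.1786 0.1091]
tilt -0.0052 z.axis 0.0013 x.axis 1.0 yaw x -0.2057
```

Call:
{"name": "carry_out", "arguments": {
  "commands": [
    {"tx": 0, "ty": 0, "tz": 0, "rx": 0, "ry": 0, "rz": 0, "jaw": 0},
    {"tx": 0, "ty": 0, "tz": 0, "rx": 0, "ry": 0, "rz": 0, "jaw": 0},
    {"tx": 0, "ty": 0, "tz": 0, "rx": 0, "ry": 0, "rz": 0, "jaw": 0.5},
    {"tx": 0, "ty": 0, "tz": 0, "rx": 0, "ry": 0, "rz": 0, "jaw": 0.5},
    {"tx": 0, "ty": -0.003, "tz": -0.0002, "rx": 0.16, "ry": 0, "rz": 0, "jaw": 0.5},
    {"tx": 0, "ty": -0.006, "tz": -0.001, "rx": 0.32, "ry": 0, "rz": 0, "jaw": 0.5},
    {"tx": 0, "ty": -0.0088, "tz": -0.0021, "rx": 0.48, "ry": 0, "rz": 0, "jaw": 0.5},
    {"tx": 0, "ty": -0.0113, "tz": -0.0038, "rx": 0.64, "ry": 0, "rz": 0, "jaw": 0.5},
    {"tx": 0, "ty": -0.0136, "tz": -0.0058, "rx": 0.8, "ry": 0, "rz": 0, "jaw": 0.5},
    {"tx": 0, "ty": -0.0156, "tz": -0.0081, "rx": 0.96, "ry": 0, "rz": 0, "jaw": 0.5},
    {"tx": 0, "ty": -0.0171, "tz": -0.0107, "rx": 1.12, "ry": 0, "rz": 0, "jaw": 0.5},
    {"tx": 0, "ty": -0.0171, "tz": -0.0107, "rx": 1.12, "ry": 0, "rz": 0, "jaw": 0.5}
  ]
}}

```text
time: 7.12
position: [0.5025, 0.1941, 0.099]
tool_rot: [-2.007, 0.217, -0.125]
ft_force: [0.5, 0.4, 0.2]
grip_width: 0.498
```

```bash
python3 st.py
```

```text
t 7.12 q [ 1.153  0.643 -1.023  2.155 -0.837  0.843 -0.915] qd 0.146 w 0.498
f [0.53 0.42 0.21] tau [-0.95  0.23  0.04] tcp [0.5025 0.1941 0.099 ] grasp [0.499  0.1773 0.1072]
tilt 1.1251 z.axis -0.0008 x.axis 1.0 yaw x -0.2099
```

Call:
{"name": "carry_out", "arguments": {
  "commands": [
    {"tx": 0, "ty": 0, "tz": 0, "rx": 0, "ry": 0, "rz": 0, "jaw": 0},
    {"tx": 0, "ty": 0, "tz": 0, "rx": 0, "ry": 0, "rz": 0, "jaw": 0},
    {"tx": 0, "ty": 0, "tz": 0, "rx": 0, "ry": 0, "rz": 0, "jaw": 0},
    {"tx": 0, "ty": 0, "tz": 0, "rx": 0, "ry": 0, "rz": 0, "jaw": 0},
    {"tx": 0, "ty": 0, "tz": 0, "rx": 0, "ry": 0, "rz": 0, "jaw": 0}
  ]
}}

```text
time: 7.75
position: [0.503, 0.1962, 0.1014]
tool_rot: [-2.014, 0.205, -0.13]
ft_force: [1.9, 3.3, 1.3]
grip_width: 0.314
```

```bash
python3 st.py
```

```text
t 7.75 q [ 1.149  0.632 -1.026  2.154 -0.839  0.844 -0.914] qd 0.012 w 0.314
f [1.88 3.27 1.25] tau [-0.47 -0.06 -0.22] tcp [0.503  0.1962 0.1014] grasp [0.4995 0.1794 0.1097]
tilt 1.1195 z.axis -0.0027 x.axis 1.0 yaw x -0.2034
```

Call:
{"name": "carry_out", "arguments": {
  "commands": [
    {"tx": 0, "ty": 0.003, "tz": -0.0002, "rx": -0.16, "ry": 0, "rz": 0, "jaw": 0},
    {"tx": 0, "ty": 0.006, "tz": -0.001, "rx": -0.32, "ry": 0, "rz": 0, "jaw": 0},
    {"tx": 0, "ty": 0.0088, "tz": -0.0021, "rx": -0.48, "ry": 0, "rz": 0, "jaw": 0},
    {"tx": 0, "ty": 0.0113, "tz": -0.0038, "rx": -0.64, "ry": 0, "rz": 0, "jaw": 0},
    {"tx": 0, "ty": 0.0136, "tz": -0.0058, "rx": -0.8, "ry": 0, "rz": 0, "jaw": 0},
    {"tx": 0, "ty": 0.0156, "tz": -0.0081, "rx": -0.96, "ry": 0, "rz": 0, "jaw": 0},
    {"tx": 0, "ty": 0.0171, "tz": -0.0107, "rx": -1.12, "ry": 0, "rz": 0, "jaw": 0},
    {"tx": 0, "ty": 0.0171, "tz": -0.0107, "rx": -1.12, "ry": 0, "rz": 0, "jaw": 0},
    {"tx": 0, "ty": 0.0171, "tz": -0.0107, "rx": -1.12, "ry": 0, "rz": 0, "jaw": 0}
  ]
}}

```text
time: 8.88
position: [0.4985, 0.1788, 0.0901]
tool_rot: [3.124, -0.319, -0.003]
ft_force: [-1.9, -0.9, 4.3]
grip_width: 0.312
```

```bash
python3 st.py;  python3 - <<'E'
from h import *
import pickle
i=camera_info("wrist");im=snap("wrist","w3");pickle.dump(i,open("w3.pkl","wb"))
crop(im,"w3c",200,0,350,150,5)
E
```

```text
t 8.88 q [ 0.344  0.272 -0.829  1.881  0.226  1.088 -2.347] qd 0.019 w 0.312
f [-1.95 -0.93  4.25] tau [-0.2   0.53 -0.06] tcp [0.4985 0.1788 0.0901] grasp [0.4985 0.1788 0.1091]
tilt -0.0019 z.axis -0.0015 x.axis 1.0 yaw x -0.2033
```

View pics/w3c.png

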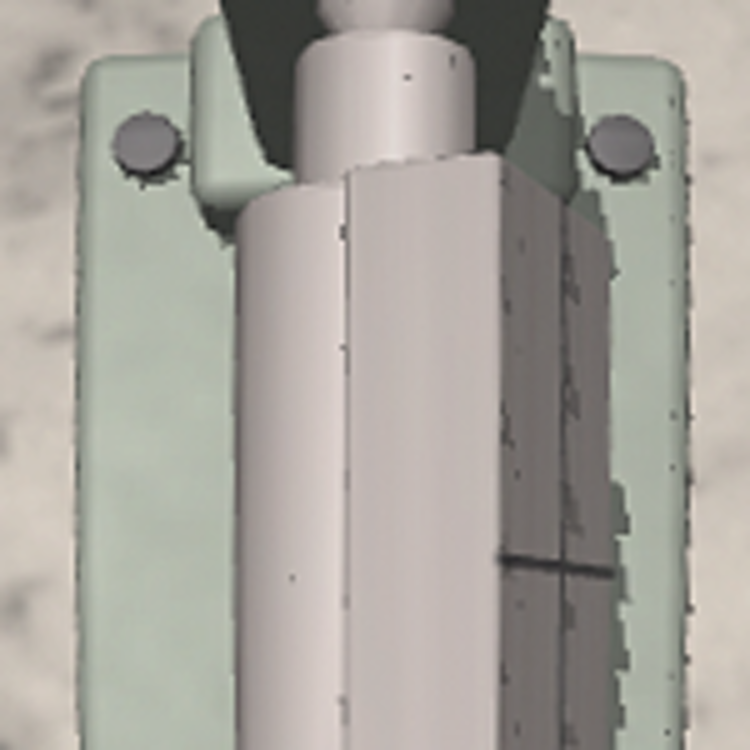

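```bash
cat > fit.py <<'E'
from h import *
import pickle
from scipy.optimize import least_squares
a=np.array([np.cos(.205),-np.sin(.205),0]);n=np.array([np.sin(.205),np.cos(.205),0]);zz=np.array([0,0,1.])
C=np.array([.4995,.1784,.110])
def P(th,s,e,off=0):
    w=-16*np.sin(th)+e*np.cos(th);h=16*np.cos(th)+e*np.sin(th)
    return C+a*s+n*(w/1e3+off)+zz*h/1e3
def fit(i,obs,th0):
    # obs: (u,v,e) point on line e(mm across seat) ; axial unknown -> match column via nearest s
    def res(p):
        r=[]
        for u,v,e in obs:
            q0=proj("wrist",P(p[0],.05,e,p[1]),i);q1=proj("wrist",P(p[0],.1,e,p[1]),i)
            d=(q1-q0)/np.linalg.norm(q1-q0);r.append(np.cross(d,np.array([u,v])-q0))
        return r
    s=least_squares(res,[th0,0]);print("theta",s.x[0].round(4),np.degrees(s.x[0]).round(2),"off",s.x[1].round(4),"res",s.fun.round(2))
    return s.x
E
python3 - <<'E'
from fit import *
i=pickle.load(open("w3.pkl","rb"))
c=lambda x,y:(200+x/5,y/5)
o=[(*c(500,560),15),(*c(612,572),-15),(*c(561,565),0),(*c(500,300),15),(*c(611,300),-15),(*c(561,300),0)]
for t in (.8,1.1,1.3):fit(i,o,t)
E
```

```text
theta 1.1522 66.02 off 0.0 res [ 0.21  0.47  0.19 -0.14 -0.39 -0.32]
theta 1.1522 66.02 off 0.0 res [ 0.21  0.47  0.19 -0.14 -0.39 -0.32]
theta 1.1522 66.02 off 0.0 res [ 0.21  0.47  0.19 -0.14 -0.39 -0.32]
```

Call:
{"name": "carry_out", "arguments": {
  "commands": [
    {"tx": 0, "ty": 0, "tz": 0, "rx": 0, "ry": 0, "rz": 0, "jaw": 0.5},
    {"tx": 0, "ty": 0, "tz": 0, "rx": 0, "ry": 0, "rz": 0, "jaw": 0.5},
    {"tx": 0, "ty": -0.0031, "tz": -0.0003, "rx": 0.165, "ry": 0, "rz": 0, "jaw": 0.5},
    {"tx": 0, "ty": -0.0062, "tz": -0.001, "rx": 0.33, "ry": 0, "rz": 0, "jaw": 0.5},
    {"tx": 0, "ty": -0.009, "tz": -0.0023, "rx": 0.495, "ry": 0, "rz": 0, "jaw": 0.5},
    {"tx": 0, "ty": -0.0117, "tz": -0.004, "rx": 0.66, "ry": 0, "rz": 0, "jaw": 0.5},
    {"tx": 0, "ty": -0.014, "tz": -0.0061, "rx": 0.825, "ry": 0, "rz": 0, "jaw": 0.5},
    {"tx": 0, "ty": -0.0159, "tz": -0.0086, "rx": 0.99, "ry": 0, "rz": 0, "jaw": 0.5},
    {"tx": 0, "ty": -0.0174, "tz": -0.0113, "rx": 1.155, "ry": 0, "rz": 0, "jaw": 0.5},
    {"tx": 0, "ty": -0.0174, "tz": -0.0113, "rx": 1.155, "ry": 0, "rz": 0, "jaw": 0.5},
    {"tx": 0, "ty": -0.0174, "tz": -0.0113, "rx": 1.155, "ry": 0, "rz": 0, "jaw": 0}
  ]
}}

```text
time: 10.3
position: [0.503, 0.1964, 0.102]
tool_rot: [-1.981, 0.201, -0.132]
ft_force: [-0.0, -0.1, 0.3]
grip_width: 0.448
```

Call:
{"name": "carry_out", "arguments": {
  "commands": [
    {"tx": 0, "ty": 0, "tz": 0, "rx": 0, "ry": 0, "rz": 0, "jaw": 0},
    {"tx": 0, "ty": 0, "tz": 0, "rx": 0, "ry": 0, "rz": 0, "jaw": 0},
    {"tx": 0, "ty": 0, "tz": 0, "rx": 0, "ry": 0, "rz": 0, "jaw": 0},
    {"tx": 0, "ty": 0, "tz": 0, "rx": 0, "ry": 0, "rz": 0, "jaw": 0}
  ]
}}

```text
time: 10.8
position: [0.503, 0.1964, 0.102]
tool_rot: [-1.979, 0.201, -0.133]
ft_force: [1.6, 3.0, 1.6]
grip_width: 0.311
```

```bash
python3 st.py
```

```text
t 10.8 q [ 1.149  0.659 -1.012  2.154 -0.857  0.856 -0.877] qd 0.015 w 0.311
f [1.62 2.97 1.58] tau [-0.53 -0.06 -0.22] tcp [0.503  0.1964 0.102 ] grasp [0.4995 0.1794 0.1097]
tilt 1.1545 z.axis -0.0028 x.axis 1.0 yaw x -0.2033
```

Rotate by −1.155, then measure.

Call:
{"name": "carry_out", "arguments": {
  "commands": [
    {"tx": 0, "ty": 0.0031, "tz": -0.0003, "rx": -0.165, "ry": 0, "rz": 0, "jaw": 0},
    {"tx": 0, "ty": 0.0062, "tz": -0.001, "rx": -0.33, "ry": 0, "rz": 0, "jaw": 0},
    {"tx": 0, "ty": 0.009, "tz": -0.0023, "rx": -0.495, "ry": 0, "rz": 0, "jaw": 0},
    {"tx": 0, "ty": 0.0117, "tz": -0.004, "rx": -0.66, "ry": 0, "rz": 0, "jaw": 0},
    {"tx": 0, "ty": 0.014, "tz": -0.0061, "rx": -0.825, "ry": 0, "rz": 0, "jaw": 0},
    {"tx": 0, "ty": 0.0159, "tz": -0.0086, "rx": -0.99, "ry": 0, "rz": 0, "jaw": 0},
    {"tx": 0, "ty": 0.0174, "tz": -0.0113, "rx": -1.155, "ry": 0, "rz": 0, "jaw": 0},
    {"tx": 0, "ty": 0.0174, "tz": -0.0113, "rx": -1.155, "ry": 0, "rz": 0, "jaw": 0},
    {"tx": 0, "ty": 0.0174, "tz": -0.0113, "rx": -1.155, "ry": 0, "rz": 0, "jaw": 0}
  ]
}}

```text
time: 11.92
position: [0.4984, 0.1788, 0.0901]
tool_rot: [3.123, -0.318, -0.003]
ft_force: [-3.2, -0.6, 4.3]
grip_width: 0.313
```

```bash
python3 st.py;  python3 - <<'E'
from h import *
import pickle
i=camera_info("wrist");im=snap("wrist","w4");pickle.dump(i,open("w4.pkl","wb"))
crop(im,"w4c",200,0,350,150,5)
E
```

```text
t 11.93 q [ 0.34   0.27  -0.824  1.881  0.224  1.088 -2.345] qd 0.019 w 0.313
f [-3.19 -0.61  4.27] tau [-0.25  0.58 -0.02] tcp [0.4984 0.1788 0.0901] grasp [0.4985 0.1788 0.1091]
tilt -0.0021 z.axis -0.0015 x.axis 1.0 yaw x -0.203
```

View pics/w4c.png

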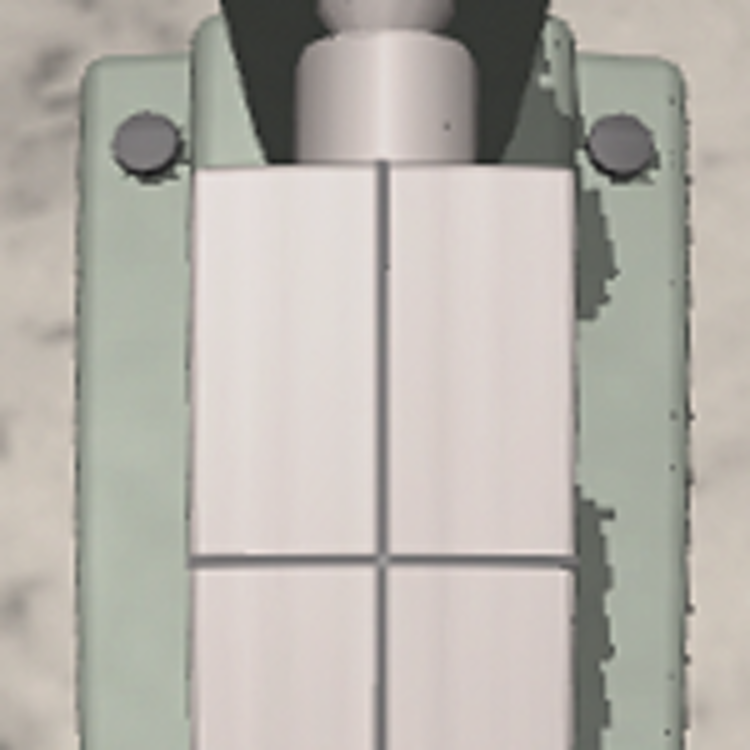

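```bash
python3 - <<'E'
from fit import *
i=pickle.load(open("w4.pkl","rb"))
c=lambda x,y:(200+x/5,y/5)
def w(u,v,z): 
    X=onz("wrist",u,v,z,i)-C; return (X@a).round(4),(X@n).round(5)
print("cam",w(*c(0,0),.11),((-i["R"].T@i["t"]-C)@n).round(4))
print("shaft",w(*c(297,100),.11),w(*c(475,100),.11))
for y in (200,400,540): print("seat L/mid/R",w(*c(191,y),.126),w(*c(382.5,y),.126),w(*c(575.5,y),.126))
print("cross",onz("wrist",*c(382.5,560),.126,i),w(*c(382.5,560),.126),"far end",w(*c(382,165),.126))
i3=pickle.load(open("w3.pkl","rb"));i,j=i3,i
print("shaft in w3",w(*c(297,100),.11),w(*c(475,100),.11))
E
```

```text
cam (np.float64(0.1308), np.float64(0.03425)) 0.0006
shaft (np.float64(0.1192), np.float64(0.00762)) (np.float64(0.1192), np.float64(-0.00778))
seat L/mid/R (np.float64(0.1057), np.float64(0.01491)) (np.float64(0.1054), np.float64(0.00026)) (np.float64(0.1057), np.float64(-0.01451))
seat L/mid/R (np.float64(0.0895), np.float64(0.01481)) (np.float64(0.0893), np.float64(0.00024)) (np.float64(0.0896), np.float64(-0.01445))
seat L/mid/R (np.float64(0.0786), np.float64(0.01483)) (np.float64(0.0784), np.float64(0.00023)) (np.float64(0.0786), np.float64(-0.0145))
cross [0.57479019 0.16297433 0.126     ] (np.float64(0.0769), np.float64(0.00022)) far end (np.float64(0.1083), np.float64(0.0003))
shaft in w3 (np.float64(0.1192), np.float64(0.0076)) (np.float64(0.1193), np.float64(-0.00781))
```

Call:
{"name": "carry_out", "arguments": {
  "commands": [
    {"tx": 0, "ty": 0, "tz": 0, "rx": 0.012, "ry": 0, "rz": 0, "jaw": 0},
    {"tx": 0, "ty": 0, "tz": 0, "rx": 0.012, "ry": 0, "rz": 0, "jaw": 0},
    {"tx": 0, "ty": 0, "tz": 0, "rx": 0.012, "ry": 0, "rz": 0, "jaw": 0.6},
    {"tx": 0, "ty": 0, "tz": 0, "rx": 0.012, "ry": 0, "rz": 0, "jaw": 0.6},
    {"tx": 0, "ty": 0, "tz": -0.02, "rx": 0, "ry": 0, "rz": 0, "jaw": 0.6},
    {"tx": 0, "ty": 0, "tz": -0.08, "rx": 0, "ry": 0, "rz": 0, "jaw": 0},
    {"tx": 0, "ty": 0.03, "tz": -0.13, "rx": 0, "ry": 0, "rz": 0, "jaw": 0},
    {"tx": 0, "ty": 0.09, "tz": -0.14, "rx": 0, "ry": 0, "rz": 0.18, "jaw": 0},
    {"tx": 0, "ty": 0.15, "tz": -0.14, "rx": 0, "ry": 0, "rz": 0.36, "jaw": 0}
  ]
}}

```text
time: 13.1
position: [0.4696, 0.0306, 0.2315]
tool_rot: [-3.015, 0.882, -0.007]
ft_force: [1.2, -0.5, -0.3]
grip_width: 0.228
```

```bash
python3 st.py;  python3 - <<'E'
from h import *
X=-np.array([np.cos(.063),-np.sin(.063),0]);Z=np.array([0,0,-1.]);M=np.c_[X,np.cross(Z,X),Z]
print(rel((.46,-.126,.16),M))
E
```

```text
t 13.1 q [ 0.627 -0.058 -0.714  1.844 -0.037  1.337 -2.218] qd 0.596 w 0.228
f [ 1.18 -0.53 -0.28] tau [-0.07  0.04  0.03] tcp [0.4696 0.0306 0.2315] grasp [0.4696 0.0306 0.2505]
tilt -0.0002 z.axis 0.0043 x.axis 0.9351 yaw x -0.5691
(array([0.076 , 0.1372, 0.0716]), array([-5.9000e-03,  4.0000e-04,  2.6355e+00]))
```

Call:
{"name": "carry_out", "arguments": {
  "commands": [
    {"tx": 0.03, "ty": 0.05, "tz": 0.02, "rx": 0, "ry": 0, "rz": 0.2, "jaw": 0},
    {"tx": 0.06, "ty": 0.1, "tz": 0.04, "rx": 0, "ry": 0, "rz": 0.4, "jaw": 0},
    {"tx": 0.076, "ty": 0.137, "tz": 0.07, "rx": 0, "ry": 0, "rz": 0.6, "jaw": 0},
    {"tx": 0.076, "ty": 0.137, "tz": 0.07, "rx": 0, "ry": 0, "rz": 0.8, "jaw": 0},
    {"tx": 0.076, "ty": 0.137, "tz": 0.07, "rx": 0, "ry": 0, "rz": 1.0, "jaw": 0},
    {"tx": 0.076, "ty": 0.137, "tz": 0.07, "rx": 0, "ry": 0, "rz": 1.2, "jaw": 0},
    {"tx": 0.076, "ty": 0.137, "tz": 0.07, "rx": 0, "ry": 0, "rz": 1.4, "jaw": 0},
    {"tx": 0.076, "ty": 0.137, "tz": 0.07, "rx": 0, "ry": 0, "rz": 1.6, "jaw": 0},
    {"tx": 0.076, "ty": 0.137, "tz": 0.07, "rx": 0, "ry": 0, "rz": 1.8, "jaw": 0},
    {"tx": 0.076, "ty": 0.137, "tz": 0.07, "rx": 0, "ry": 0, "rz": 2.0, "jaw": 0},
    {"tx": 0.076, "ty": 0.137, "tz": 0.07, "rx": 0, "ry": 0, "rz": 2.2, "jaw": 0},
    {"tx": 0.076, "ty": 0.137, "tz": 0.07, "rx": 0, "ry": 0, "rz": 2.4, "jaw": 0}
  ]
}}

```text
time: 14.6
position: [0.4261, -0.1805, 0.1338]
tool_rot: [-1.434, 2.507, 0.054]
ft_force: [0.4, 0.1, -0.4]
grip_width: 0.007
```

```bash
python3 st.py;  python3 - <<'E'
from h import *
import pickle
i=camera_info("wrist");im=snap("wrist","w5");pickle.dump(i,open("w5.pkl","wb"))
E
```

```text
t 14.6 q [ 2.105 -0.301 -1.381  2.069 -0.604  1.157 -2.691] qd 0.641 w 0.007
f [ 0.42  0.08 -0.41] tau [-0.05  0.19  0.01] tcp [ 0.4261 -0.1805  0.1338] grasp [ 0.4224 -0.1835  0.1521]
tilt 0.1979 z.axis 0.1624 x.axis -0.2992 yaw x -2.0908
```

View pics/w5.png

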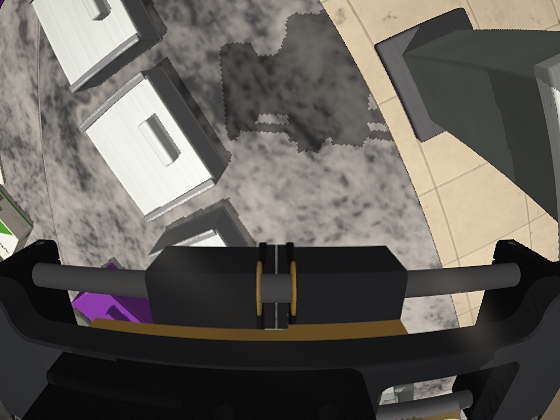

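Call:
{"name": "carry_out", "arguments": {
  "commands": [
    {"tx": 0, "ty": 0, "tz": -0.02, "rx": 0, "ry": 0, "rz": -0.2, "jaw": 0},
    {"tx": 0, "ty": 0, "tz": -0.02, "rx": 0, "ry": 0, "rz": -0.4, "jaw": 0},
    {"tx": 0, "ty": 0, "tz": -0.02, "rx": 0, "ry": 0, "rz": -0.6, "jaw": 0},
    {"tx": 0, "ty": 0, "tz": -0.02, "rx": 0, "ry": 0, "rz": -0.8, "jaw": 0},
    {"tx": 0, "ty": 0, "tz": -0.02, "rx": 0, "ry": 0, "rz": -0.8, "jaw": 0}
  ]
}}

```text
time: 15.28
position: [0.4229, -0.1818, 0.1534]
tool_rot: [-2.312, 1.742, -0.092]
ft_force: [0.4, -1.0, 0.2]
grip_width: 0.004
```

```bash
python3 st.py;  python3 - <<'E'
from h import *
X=np.array([np.cos(.063),-np.sin(.063),0]);Z=np.array([0,0,-1.]);M=np.c_[X,np.cross(Z,X),Z]
print(rel((.483,-.126,.12),M))
E
```

```text
t 15.28 q [ 1.859 -0.19  -1.196  2.049 -0.468  1.145 -2.006] qd 0.328 w 0.004
f [ 0.42 -1.04  0.21] tau [0.03 0.18 0.01] tcp [ 0.4229 -0.1818  0.1534] grasp [ 0.4192 -0.1848  0.1718]
tilt 0.1972 z.axis 0.1598 x.axis 0.4752 yaw x -1.2801
(array([-0.0329, -0.063 ,  0.0529]), array([-0.2636, -0.059 , -1.2216]))
```

Call:
{"name": "carry_out", "arguments": {
  "commands": [
    {"tx": -0.012, "ty": -0.02, "tz": 0.01, "rx": -0.05, "ry": -0.01, "rz": -0.2, "jaw": 0},
    {"tx": -0.024, "ty": -0.04, "tz": 0.02, "rx": -0.1, "ry": -0.02, "rz": -0.4, "jaw": 0},
    {"tx": -0.033, "ty": -0.063, "tz": 0.03, "rx": -0.15, "ry": -0.035, "rz": -0.6, "jaw": 0},
    {"tx": -0.033, "ty": -0.063, "tz": 0.045, "rx": -0.2, "ry": -0.045, "rz": -0.8, "jaw": 0},
    {"tx": -0.033, "ty": -0.063, "tz": 0.053, "rx": -0.23, "ry": -0.05, "rz": -1.0, "jaw": 0},
    {"tx": -0.033, "ty": -0.063, "tz": 0.053, "rx": -0.264, "ry": -0.059, "rz": -1.222, "jaw": 0},
    {"tx": -0.033, "ty": -0.063, "tz": 0.053, "rx": -0.264, "ry": -0.059, "rz": -1.222, "jaw": 0},
    {"tx": -0.033, "ty": -0.063, "tz": 0.053, "rx": -0.264, "ry": -0.059, "rz": -1.222, "jaw": 0}
  ]
}}

```text
time: 16.27
position: [0.4835, -0.1256, 0.12]
tool_rot: [-3.139, 0.105, -0.0]
ft_force: [0.2, -0.2, 1.0]
grip_width: 0.011
```

```bash
python3 st.py;  python3 - <<'E'
from h import *
import pickle
i=camera_info("wrist");im=snap("wrist","w6");pickle.dump(i,open("w6.pkl","wb"))
E
```

```text
t 16.27 q [ 1.393  0.343 -1.349  1.913  0.362  1.174 -1.725] qd 0.036 w 0.011
f [ 0.17 -0.21  1.03] tau [ 0.07  0.01 -0.03] tcp [ 0.4835 -0.1256  0.12  ] grasp [ 0.4835 -0.1257  0.139 ]
tilt 0.0011 z.axis 0.0 x.axis 0.9902 yaw x -0.0667
```

View pics/w6.png

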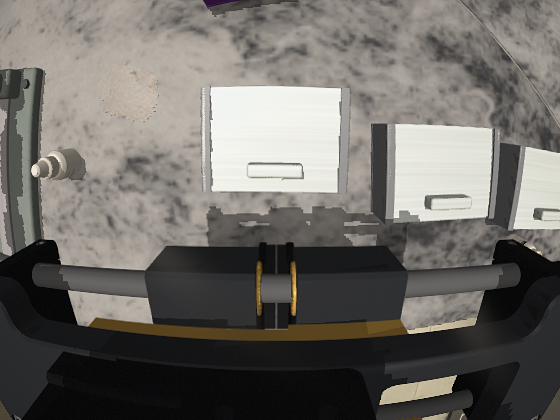

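```bash
python3 - <<'E'
from h import *
import pickle
i=pickle.load(open("w6.pkl","rb"))
im=cv2.imread("pics/w6.png");crop(im,"w6c",195,75,355,205,5)
for p in ((275,169),(448,200),(545,213)):print(onz("wrist",*p,.055,i).round(4))
for p in ((207,87),(345,90),(347,192),(204,190)):print(onz("wrist",*p,.044,i).round(4))
E
```

```text
[ 0.5257 -0.1277  0.055 ]
[ 0.4952 -0.2623  0.055 ]
[ 0.4764 -0.3809  0.055 ]
[ 0.5889 -0.0823  0.044 ]
[ 0.5799 -0.1824  0.044 ]
[ 0.5035 -0.1808  0.044 ]
[ 0.5123 -0.0729  0.044 ]
```

View pics/w6c.png

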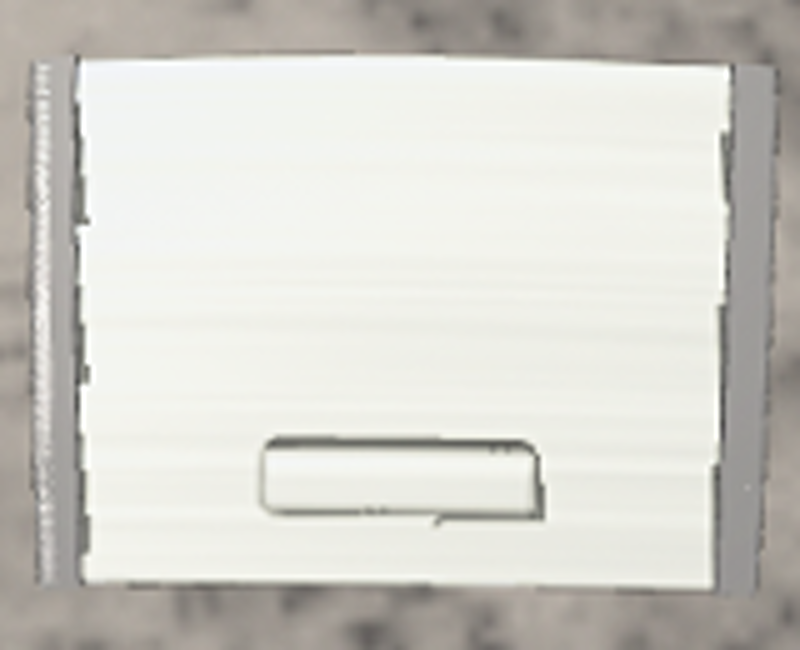

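Call:
{"name": "carry_out", "arguments": {
  "commands": [
    {"tx": 0, "ty": 0, "tz": 0.05, "rx": 0, "ry": 0, "rz": 0, "jaw": 0},
    {"tx": 0, "ty": 0, "tz": 0.072, "rx": 0, "ry": 0, "rz": 0, "jaw": 0},
    {"tx": 0.02, "ty": 0, "tz": 0.072, "rx": 0, "ry": 0, "rz": 0, "jaw": 0},
    {"tx": 0.045, "ty": 0, "tz": 0.072, "rx": 0, "ry": 0, "rz": 0, "jaw": 0},
    {"tx": 0.07, "ty": 0, "tz": 0.072, "rx": 0, "ry": 0, "rz": 0, "jaw": 0},
    {"tx": 0.093, "ty": 0, "tz": 0.072, "rx": 0, "ry": 0, "rz": 0, "jaw": 0},
    {"tx": 0.093, "ty": 0, "tz": 0.072, "rx": 0, "ry": 0, "rz": 0, "jaw": 0}
  ]
}}

```text
time: 17.2
position: [0.5761, -0.1327, 0.0472]
tool_rot: [-3.137, 0.11, 0.002]
ft_force: [0.5, 0.4, -0.1]
grip_width: 0.009
```

```bash
python3 st.py
```

```text
t 17.2 q [ 1.031  0.605 -1.088  1.762  0.584  1.143 -1.882] qd 0.033 w 0.009
f [ 0.45  0.39 -0.14] tau [ 0.04 -0.02  0.05] tcp [ 0.5761 -0.1327  0.0472] grasp [ 0.5761 -0.1328  0.0662]
tilt 0.0022 z.axis -0.0014 x.axis 0.9906 yaw x -0.0699
```

Call:
{"name": "carry_out", "arguments": {
  "commands": [
    {"tx": -0.02, "ty": 0, "tz": -0.045, "rx": 0, "ry": 0, "rz": 0, "jaw": 0},
    {"tx": -0.065, "ty": 0.03, "tz": -0.073, "rx": 0, "ry": 0, "rz": -0.065, "jaw": 0},
    {"tx": -0.1, "ty": 0.08, "tz": -0.073, "rx": 0, "ry": 0, "rz": -0.065, "jaw": 0},
    {"tx": -0.115, "ty": 0.135, "tz": -0.073, "rx": 0, "ry": 0, "rz": -0.065, "jaw": 0},
    {"tx": -0.115, "ty": 0.142, "tz": -0.073, "rx": 0, "ry": 0, "rz": -0.065, "jaw": 0},
    {"tx": -0.115, "ty": 0.142, "tz": -0.073, "rx": 0, "ry": 0, "rz": -0.065, "jaw": 0}
  ]
}}

```text
time: 17.95
position: [0.451, -0.2668, 0.1206]
tool_rot: [-3.14, 0.008, 0.0]
ft_force: [-0.7, 0.6, 0.6]
grip_width: 0.005
```

```bash
python3 st.py;  python3 - <<'E'
from h import *
import pickle
i=camera_info("wrist");im=snap("wrist","w7");pickle.dump(i,open("w7.pkl","wb"))
E
```

```text
t 17.95 q [ 1.579  0.397 -1.282  1.857  0.408  1.197 -1.413] qd 0.04 w 0.005
f [-0.66  0.63  0.55] tau [-0.01  0.03 -0.02] tcp [ 0.451  -0.2668  0.1206] grasp [ 0.451  -0.2668  0.1396]
tilt 0.0014 z.axis -0.0004 x.axis 0.9797 yaw x -0.0052
```

View pics/w7.png

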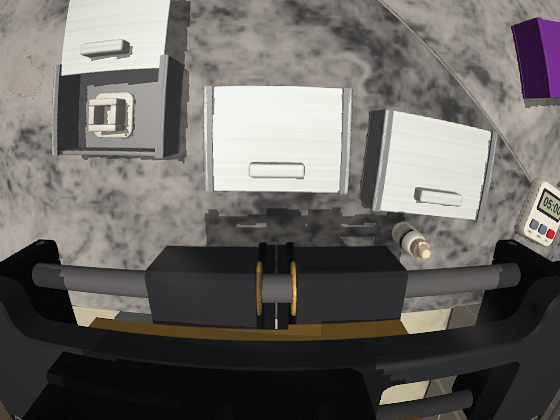

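Call:
{"name": "carry_out", "arguments": {
  "commands": [
    {"tx": 0, "ty": 0, "tz": 0.05, "rx": 0, "ry": 0, "rz": 0, "jaw": 0},
    {"tx": 0, "ty": 0, "tz": 0.072, "rx": 0, "ry": 0, "rz": 0, "jaw": 0},
    {"tx": 0.02, "ty": 0, "tz": 0.072, "rx": 0, "ry": 0, "rz": 0, "jaw": 0},
    {"tx": 0.045, "ty": 0, "tz": 0.072, "rx": 0, "ry": 0, "rz": 0, "jaw": 0},
    {"tx": 0.07, "ty": 0, "tz": 0.072, "rx": 0, "ry": 0, "rz": 0, "jaw": 0},
    {"tx": 0.093, "ty": 0, "tz": 0.072, "rx": 0, "ry": 0, "rz": 0, "jaw": 0},
    {"tx": 0.093, "ty": 0, "tz": 0.072, "rx": 0, "ry": 0, "rz": 0, "jaw": 0},
    {"tx": 0.07, "ty": 0, "tz": 0.025, "rx": 0, "ry": 0, "rz": 0, "jaw": 0},
    {"tx": 0.03, "ty": 0, "tz": -0.02, "rx": 0, "ry": 0, "rz": 0, "jaw": 0},
    {"tx": -0.01, "ty": 0, "tz": -0.02, "rx": 0, "ry": 0, "rz": 0, "jaw": 0},
    {"tx": -0.01, "ty": 0, "tz": -0.02, "rx": 0, "ry": 0, "rz": 0, "jaw": 0}
  ]
}}

```text
time: 19.38
position: [0.4386, -0.2675, 0.1405]
tool_rot: [3.14, -0.009, -0.005]
ft_force: [-0.3, 0.6, 0.7]
grip_width: 0.005
```

```bash
python3 st.py;  python3 - <<'E'
from h import *
import pickle
i=camera_info("wrist");im=snap("wrist","w8");pickle.dump(i,open("w8.pkl","wb"))
E
```

```text
t 19.38 q [ 1.64   0.336 -1.311  1.857  0.35   1.218 -1.359] qd 0.078 w 0.005
f [-0.27  0.56  0.66] tau [-0.01 -0.02 -0.05] tcp [ 0.4386 -0.2675  0.1405] grasp [ 0.4387 -0.2675  0.1595]
tilt -0.0022 z.axis -0.003 x.axis 0.9799 yaw x -0.006
```

View pics/w8.png

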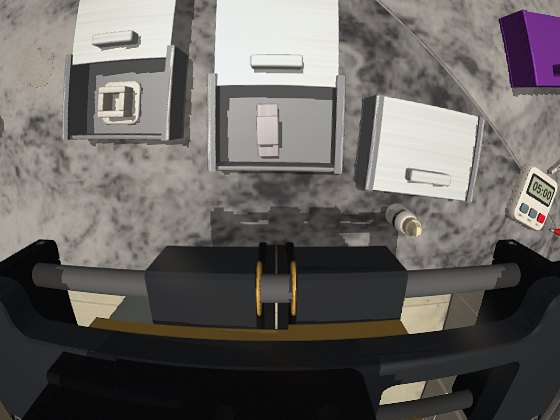

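```bash
python3 - <<'E'
from h import *
im=cv2.imread("pics/w8.png");crop(im,"w8c",225,80,325,175,7)
E
```

```text
(no output)
```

View pics/w8c.png

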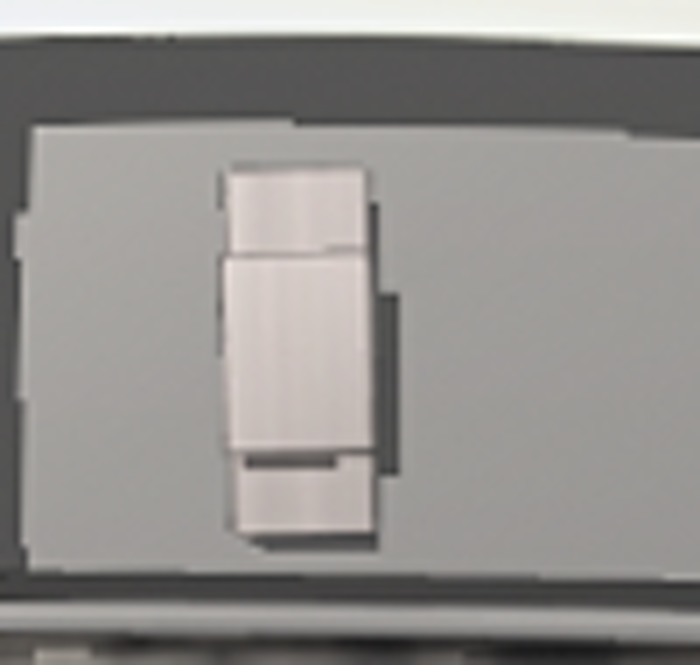

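```bash
python3 - <<'E'
from h import *
import pickle
i=pickle.load(open("w8.pkl","rb"))
c=lambda x,y:(225+x/7,80+y/7)
T=np.array([onz("wrist",*c(*p),.032,i) for p in ((224,257),(370,257),(374,450),(230,450))])
F=np.array([onz("wrist",*c(*p),.020,i) for p in ((230,170),(366,170),(374,530),(238,532))])
for q in (T,F):
    fm,nm=(q[0]+q[1])/2,(q[2]+q[3])/2
    print("c",q.mean(0).round(4),"len",np.linalg.norm(fm-nm).round(4),"w",np.linalg.norm(q[0]-q[1]).round(4),np.linalg.norm(q[2]-q[3]).round(4),"yaw",np.arctan2(fm[1]-nm[1],fm[0]-nm[0]).round(3))
print("sides",np.arctan2(*(T[0]-T[3])[1::-1]),np.arctan2(*(F[0]-F[3])[1::-1]),np.arctan2(*(F[1]-F[2])[1::-1]))
E
```

```text
c [ 0.5068 -0.2615  0.032 ] len 0.0229 w 0.0171 0.017 yaw 0.017
c [ 0.5069 -0.2615  0.02  ] len 0.0448 w 0.0166 0.0168 yaw 0.013
sides 0.018460025405163193 0.009900787020238302 0.016045470570744354
```

Call:
{"name": "carry_out", "arguments": {
  "commands": [
    {"tx": 0.03, "ty": -0.0064, "tz": 0, "rx": 0, "ry": 0, "rz": -0.02, "jaw": 0.4},
    {"tx": 0.068, "ty": -0.0064, "tz": 0.03, "rx": 0, "ry": 0, "rz": -0.02, "jaw": 0.4},
    {"tx": 0.0685, "ty": -0.0064, "tz": 0.07, "rx": 0, "ry": 0, "rz": -0.02, "jaw": 0.4},
    {"tx": 0.0685, "ty": -0.0064, "tz": 0.08, "rx": 0, "ry": 0, "rz": -0.02, "jaw": 0.4},
    {"tx": 0.0685, "ty": -0.0064, "tz": 0.09, "rx": 0, "ry": 0, "rz": -0.02, "jaw": 0.4}
  ]
}}

```text
time: 20.05
position: [0.5109, -0.2594, 0.0507]
tool_rot: [-3.14, -0.029, -0.001]
ft_force: [0.8, 0.6, 1.1]
grip_width: 0.387
```

```bash
python3 st.py;python3 - <<'E'
from h import *
y=.015
X=np.array([np.cos(y),np.sin(y),0]);Z=np.array([0,0,-1.]);M=np.c_[X,np.cross(Z,X),Z]
print(rel((.507,-.2615,.010),M))
E
```

```text
t 20.05 q [ 1.309  0.565 -1.108  1.805  0.557  1.127 -1.541] qd 0.124 w 0.387
f [0.84 0.58 1.14] tau [ 0.06  0.   -0.04] tcp [ 0.5109 -0.2594  0.0507] grasp [ 0.5109 -0.2594  0.0697]
tilt 0.0019 z.axis 0.0001 x.axis 0.9747 yaw x 0.0186
(array([-0.0039,  0.0021,  0.0407]), array([-0.0018, -0.0005,  0.0036]))
```

Call:
{"name": "carry_out", "arguments": {
  "commands": [
    {"tx": -0.001, "ty": 0.001, "tz": 0.025, "rx": 0, "ry": 0, "rz": 0, "jaw": 0.4},
    {"tx": -0.001, "ty": 0.001, "tz": 0.04, "rx": 0, "ry": 0, "rz": 0, "jaw": 0.4},
    {"tx": -0.001, "ty": 0.001, "tz": 0.04, "rx": 0, "ry": 0, "rz": 0, "jaw": 0.4}
  ]
}}

```text
time: 20.42
position: [0.5083, -0.2612, 0.0103]
tool_rot: [-3.14, -0.026, 0.002]
ft_force: [-0.1, 0.6, 0.0]
grip_width: 0.397
```

```bash
python3 st.py
```

```text
t 20.43 q [ 1.278  0.611 -1.061  1.834  0.607  1.067 -1.573] qd 0.021 w 0.397
f [-0.11  0.61  0.02] tau [ 0.06 -0.03 -0.02] tcp [ 0.5083 -0.2612  0.0103] grasp [ 0.5084 -0.2612  0.0293]
tilt 0.0016 z.axis -0.0018 x.axis 0.975 yaw x 0.0169
```

Call:
{"name": "carry_out", "arguments": {
  "commands": [
    {"tx": 0, "ty": 0, "tz": 0, "rx": 0, "ry": 0, "rz": 0, "jaw": 0},
    {"tx": 0, "ty": 0, "tz": 0, "rx": 0, "ry": 0, "rz": 0, "jaw": 0},
    {"tx": 0, "ty": 0, "tz": 0, "rx": 0, "ry": 0, "rz": 0, "jaw": 0},
    {"tx": 0, "ty": 0, "tz": 0, "rx": 0, "ry": 0, "rz": 0, "jaw": 0},
    {"tx": 0, "ty": 0, "tz": 0, "rx": 0, "ry": 0, "rz": 0, "jaw": 0},
    {"tx": 0, "ty": 0, "tz": -0.01, "rx": 0, "ry": 0, "rz": 0, "jaw": 0},
    {"tx": 0, "ty": 0, "tz": -0.04, "rx": 0, "ry": 0, "rz": 0, "jaw": 0},
    {"tx": 0, "ty": 0, "tz": -0.1, "rx": 0, "ry": 0, "rz": 0, "jaw": 0},
    {"tx": 0, "ty": 0, "tz": -0.16, "rx": 0, "ry": 0, "rz": 0, "jaw": 0},
    {"tx": 0, "ty": 0, "tz": -0.2, "rx": 0, "ry": 0, "rz": 0, "jaw": 0}
  ],
  "grip_force": 25
}}

```text
time: 21.68
position: [0.5096, -0.2612, 0.2137]
tool_rot: [3.141, 0.028, 0.002]
ft_force: [0.8, -0.8, -0.6]
grip_width: 0.205
```

```bash
python3 st.py;python3 - <<'E'
from h import *
import pickle
i=camera_info("wrist");im=snap("wrist","w9");pickle.dump(i,open("w9.pkl","wb"))
im=snap("scene","s9")
y=-.205
X=np.array([np.cos(y),np.sin(y),0]);Z=np.array([0,0,-1.]);M=np.c_[X,np.cross(Z,X),Z]
print(rel((.5748,.163,.2),M))
E
```

```text
t 21.68 q [ 1.429  0.408 -1.251  1.632  0.392  1.388 -1.423] qd 0.533 w 0.205
f [ 0.85 -0.79 -0.65] tau [ 0.    0.01 -0.06] tcp [ 0.5096 -0.2612  0.2137] grasp [ 0.5095 -0.2612  0.2327]
tilt 0.0003 z.axis 0.0014 x.axis 0.9748 yaw x 0.0178
(array([ 0.0705, -0.4236,  0.0149]), array([ 0.0019, -0.0062,  0.2224]))
```

View pics/w9.png

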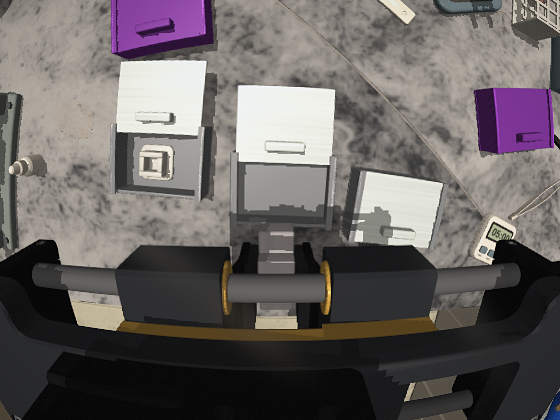

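View pics/s9.png

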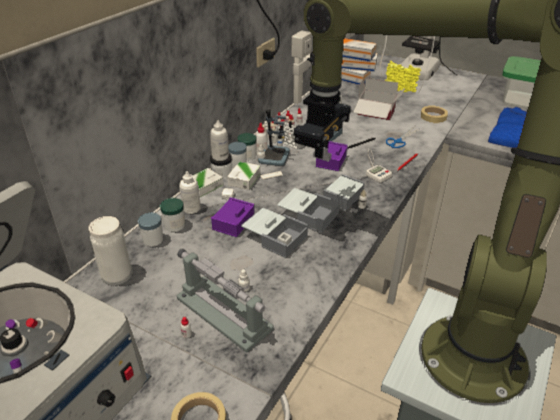

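```bash
python3 - <<'E'
from h import *
im=cv2.imread("pics/w9.png");crop(im,"w9c",225,205,330,335,5)
E
```

```text
(no output)
```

View pics/w9c.png

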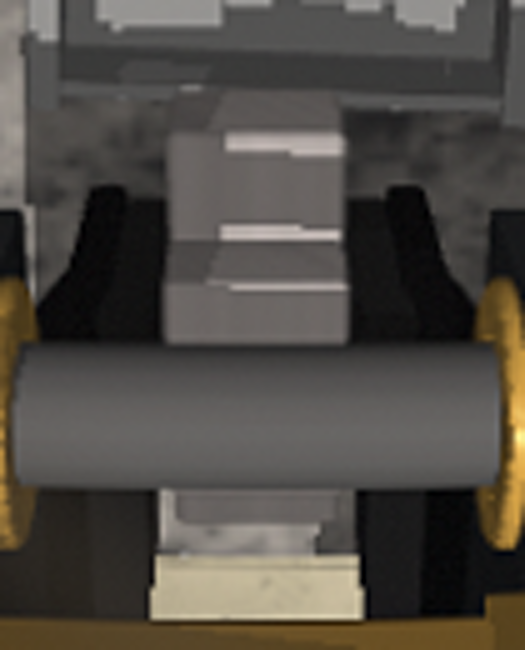

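```bash
python3 - <<'E'
from h import *
import pickle
i=pickle.load(open("w9.pkl","rb"))
# camera pose -> tool frame using fixed tool->cam relation from the start
c=-i["R"].T@i["t"]; T=c-np.array([1,.0178,0])*.07277+np.array([0,0,-.1615]);print("tcp now",T)
for nm,(x,y),dz in (("foot top front",(255,130),.0097),("foot bottom front",(262,90),-.0063),("tower base",(257,240),.0097),("tower top front",(257,285),.0217)):
    p=onz("wrist",225+x/5,205+y/5,T[2]+dz,i);print(nm,(p-T).round(4))
for x in (168,345):
    p=onz("wrist",225+x/5,205+200/5,T[2]+.0097,i);print("side",(p-T).round(4))
E
```

```text
tcp now [ 0.50938134 -0.26134169  0.21375002]
foot top front [0.0218 0.0004 0.0097]
foot bottom front [ 0.021  -0.0003 -0.0063]
tower base [0.0101 0.     0.0097]
tower top front [0.0105 0.0001 0.0217]
side [0.0143 0.009  0.0097]
side [ 0.0146 -0.0087  0.0097]
```

Call:
{"name": "carry_out", "arguments": {
  "commands": [
    {"tx": 0.004, "ty": -0.025, "tz": 0, "rx": 0, "ry": 0, "rz": 0.02, "jaw": 0},
    {"tx": 0.013, "ty": -0.075, "tz": 0, "rx": 0, "ry": 0, "rz": 0.05, "jaw": 0},
    {"tx": 0.022, "ty": -0.13, "tz": 0, "rx": 0, "ry": 0, "rz": 0.08, "jaw": 0},
    {"tx": 0.031, "ty": -0.185, "tz": 0, "rx": 0, "ry": 0, "rz": 0.11, "jaw": 0},
    {"tx": 0.041, "ty": -0.24, "tz": 0, "rx": 0, "ry": 0, "rz": 0.14, "jaw": 0},
    {"tx": 0.05, "ty": -0.295, "tz": 0, "rx": 0, "ry": 0, "rz": 0.17, "jaw": 0},
    {"tx": 0.059, "ty": -0.35, "tz": 0, "rx": 0, "ry": 0, "rz": 0.2, "jaw": 0},
    {"tx": 0.068, "ty": -0.4, "tz": 0, "rx": 0, "ry": 0, "rz": 0.222, "jaw": 0},
    {"tx": 0.072, "ty": -0.423, "tz": 0, "rx": 0, "ry": 0, "rz": 0.222, "jaw": 0},
    {"tx": 0.072, "ty": -0.423, "tz": 0, "rx": 0, "ry": 0, "rz": 0.222, "jaw": 0},
    {"tx": 0.072, "ty": -0.423, "tz": 0, "rx": 0, "ry": 0, "rz": 0.222, "jaw": 0}
  ]
}}

```text
time: 23.15
position: [0.5734, 0.1611, 0.2104]
tool_rot: [3.125, -0.323, -0.003]
ft_force: [1.3, -0.3, -0.3]
grip_width: 0.204
```

```bash
python3 st.py;python3 - <<'E'
from h import *
import pickle
i=camera_info("wrist");im=snap("wrist","w10");pickle.dump(i,open("w10.pkl","wb"))
y=-.205
X=np.array([np.cos(y),np.sin(y),0]);Z=np.array([0,0,-1.]);M=np.c_[X,np.cross(Z,X),Z]
print(rel((.5763,.1627,.134),M))
E
```

```text
t 23.15 q [ 0.591  0.444 -1.175  1.579  0.413  1.399 -2.399] qd 0.022 w 0.204
f [ 1.27 -0.29 -0.33] tau [ 0.03 -0.06 -0.02] tcp [0.5734 0.1611 0.2104] grasp [0.5735 0.1611 0.2294]
tilt -0.0003 z.axis -0.0018 x.axis 1.0 yaw x -0.2059
(array([ 0.0023, -0.0026,  0.0765]), array([ 0.0002,  0.0016, -0.0021]))
```

View pics/w10.png

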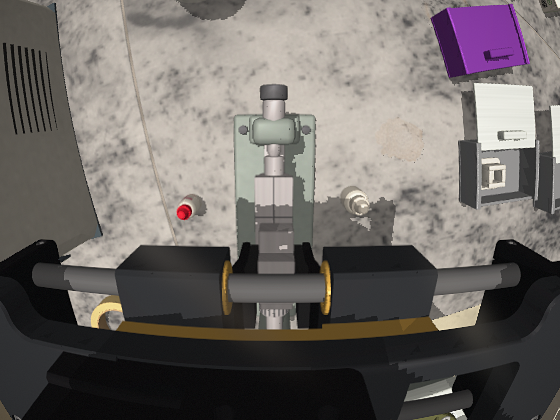

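```bash
python3 - <<'E'
from h import *
im=cv2.imread("pics/w10.png");crop(im,"w10c",240,165,310,275,7)
E
```

```text
(no output)
```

View pics/w10c.png

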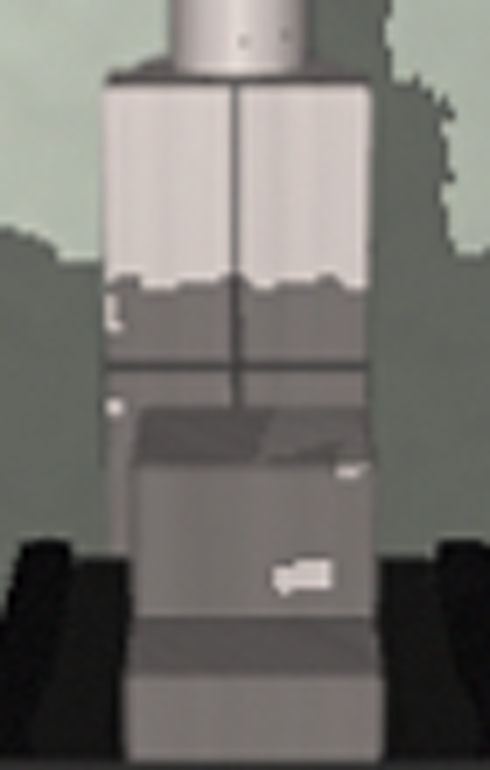

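```bash
python3 - <<'E'
from fit import *
i=pickle.load(open("w10.pkl","rb"))
c=lambda x,y:(240+x/7,165+y/7)
cr=onz("wrist",*c(237,364),.126,i);fe=onz("wrist",*c(238,82),.126,i)
T=np.array([.5734,.1611,.2104])
print("cross",cr,"far edge",fe,"rel tcp along,lat",((cr-T)@a).round(4),((cr-T)@n).round(4),((fe-T)@a).round(4),"line yaw",np.arctan2(fe[1]-cr[1],fe[0]-cr[0]))
zb=T[2]+.0097
f=[onz("wrist",*c(*p),zb,i)-T for p in ((131,464),(376,464))];print("block front L/R",[( (q@a).round(4),(q@n).round(4)) for q in f])
b=[onz("wrist",*c(*p),zb-.016,i)-T for p in ((138,408),(373,408))];print("bottom",[( (q@a).round(4),(q@n).round(4)) for q in b])
E
```

```text
cross [0.57514122 0.16262219 0.126     ] far edge [0.6064748  0.15590046 0.126     ] rel tcp along,lat 0.0014 0.0018 0.0334 line yaw -0.21131894142321536
block front L/R [(np.float64(0.0216), np.float64(0.0086)), (np.float64(0.0215), np.float64(-0.0086))]
bottom [(np.float64(0.0207), np.float64(0.0089)), (np.float64(0.0207), np.float64(-0.0092))]
```

Call:
{"name": "carry_out", "arguments": {
  "commands": [
    {"tx": 0.003, "ty": -0.0018, "tz": 0.02, "rx": 0, "ry": 0, "rz": 0.003, "jaw": 0},
    {"tx": 0.003, "ty": -0.0018, "tz": 0.045, "rx": 0, "ry": 0, "rz": 0.003, "jaw": 0},
    {"tx": 0.003, "ty": -0.0018, "tz": 0.065, "rx": 0, "ry": 0, "rz": 0.003, "jaw": 0},
    {"tx": 0.003, "ty": -0.0018, "tz": 0.072, "rx": 0, "ry": 0, "rz": 0.003, "jaw": 0},
    {"tx": 0.003, "ty": -0.0018, "tz": 0.075, "rx": 0, "ry": 0, "rz": 0.003, "jaw": 0},
    {"tx": 0.003, "ty": -0.0018, "tz": 0.075, "rx": 0, "ry": 0, "rz": 0.003, "jaw": 0}
  ]
}}

```text
time: 23.95
position: [0.5772, 0.1643, 0.1366]
tool_rot: [-3.123, 0.326, 0.0]
ft_force: [0.2, -0.0, -1.4]
grip_width: 0.205
```

```bash
python3 st.py; python3 - <<'E'
from h import *
import pickle
i=camera_info("wrist");im=snap("wrist","w11");pickle.dump(i,open("w11.pkl","wb"));crop(im,"w11c",225,165,325,275,7)
im=snap("scene","s11");crop(im,"s11c",165,220,285,350,5)
E
```

```text
t 23.95 q [ 0.549  0.51  -1.125  1.661  0.477  1.278 -2.447] qd 0.008 w 0.205
f [ 0.2  -0.04 -1.41] tau [ 0.09  0.03 -0.  ] tcp [0.5772 0.1643 0.1366] grasp [0.5772 0.1642 0.1556]
tilt 0.0017 z.axis -0.0003 x.axis 1.0 yaw x -0.2077
```

View pics/w11c.png

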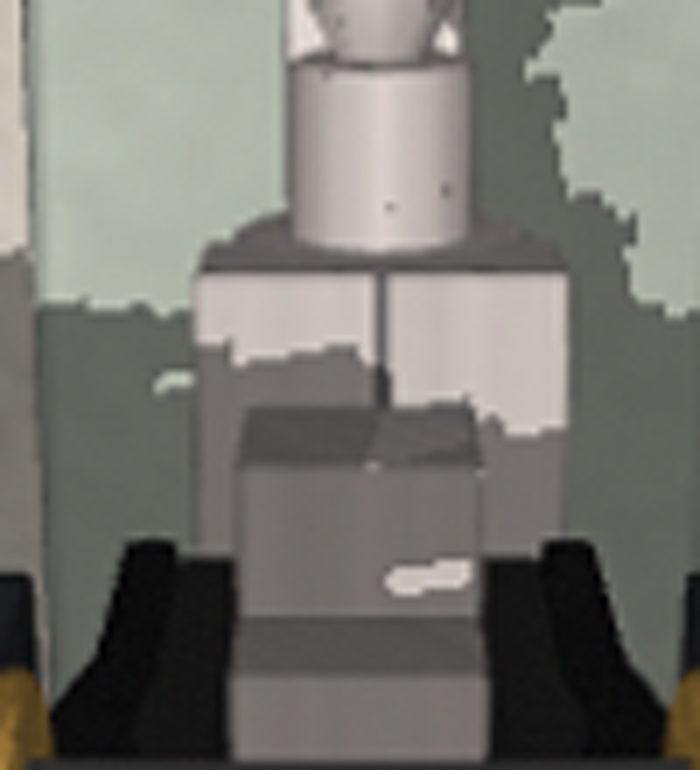

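View pics/s11c.png

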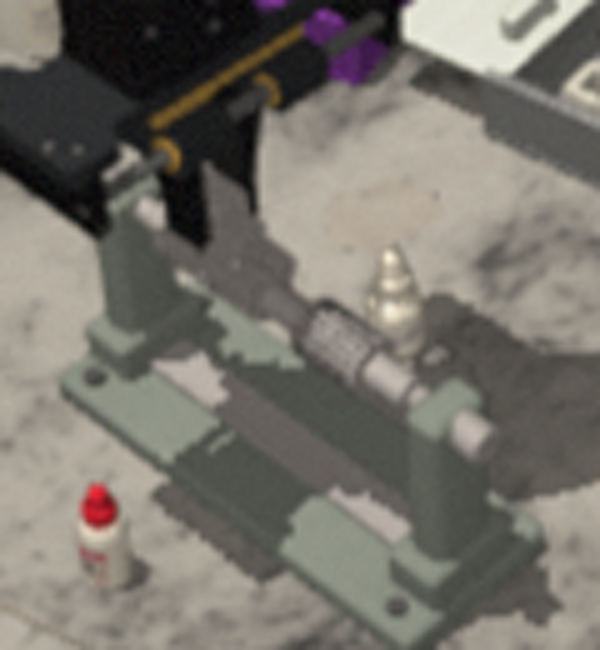

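```bash
python3 - <<'E'
from fit import *
i=pickle.load(open("w11.pkl","rb"))
c=lambda x,y:(225+x/7,165+y/7)
T=np.array([.5772,.1643,.1366])
for p,z in (((381,380),.126),((382,274),.126),((196,274),.126),((568,274),.126),((245,408),.1303),((474,408),.1303),((236,464),.1463),((480,464),.1463)):
    q=onz("wrist",*c(*p),z,i);print(p,q.round(4),((q-C)@a).round(4),((q-C)@n).round(4))
E
```

```text
(381, 380) [0.5979 0.158  0.126 ] 0.1005 0.0001
(382, 274) [0.6063 0.1562 0.126 ] 0.1091 0.0
(196, 274) [0.6093 0.1704 0.126 ] 0.1092 0.0145
(568, 274) [0.6034 0.142  0.126 ] 0.1091 -0.0145
(245, 408) [0.5991 0.1686 0.1303] 0.0996 0.0106
(474, 408) [0.5955 0.1512 0.1303] 0.0995 -0.007
(236, 464) [0.5999 0.1682 0.1463] 0.1004 0.0105
(480, 464) [0.5964 0.1514 0.1463] 0.1004 -0.0067
```

Call:
{"name": "carry_out", "arguments": {
  "commands": [
    {"tx": 0, "ty": 0.0018, "tz": 0, "rx": 0, "ry": 0, "rz": 0, "jaw": 0},
    {"tx": 0, "ty": 0.0018, "tz": 0.002, "rx": 0, "ry": 0, "rz": 0, "jaw": 0},
    {"tx": 0, "ty": 0.0018, "tz": 0.0035, "rx": 0, "ry": 0, "rz": 0, "jaw": 0},
    {"tx": 0, "ty": 0.0018, "tz": 0.0035, "rx": 0, "ry": 0, "rz": 0, "jaw": 0}
  ]
}}

```text
time: 24.55
position: [0.5766, 0.1622, 0.1334]
tool_rot: [-3.124, 0.326, 0.0]
ft_force: [-1.4, -2.4, 5.1]
grip_width: 0.203
```

```bash
python3 st.py; python3 - <<'E'
from h import *
import pickle
i=camera_info("wrist");im=snap("wrist","w12");pickle.dump(i,open("w12.pkl","wb"));crop(im,"w12c",225,165,325,275,7)
E
```

```text
t 24.55 q [ 0.552  0.511 -1.124  1.666  0.479  1.272 -2.446] qd 0.002 w 0.203
f [-1.45 -2.38  5.12] tau [-0.32  0.41  0.03] tcp [0.5766 0.1622 0.1334] grasp [0.5766 0.1622 0.1524]
tilt 0.0008 z.axis -0.0004 x.axis 1.0 yaw x -0.2079
```

View pics/w12c.png

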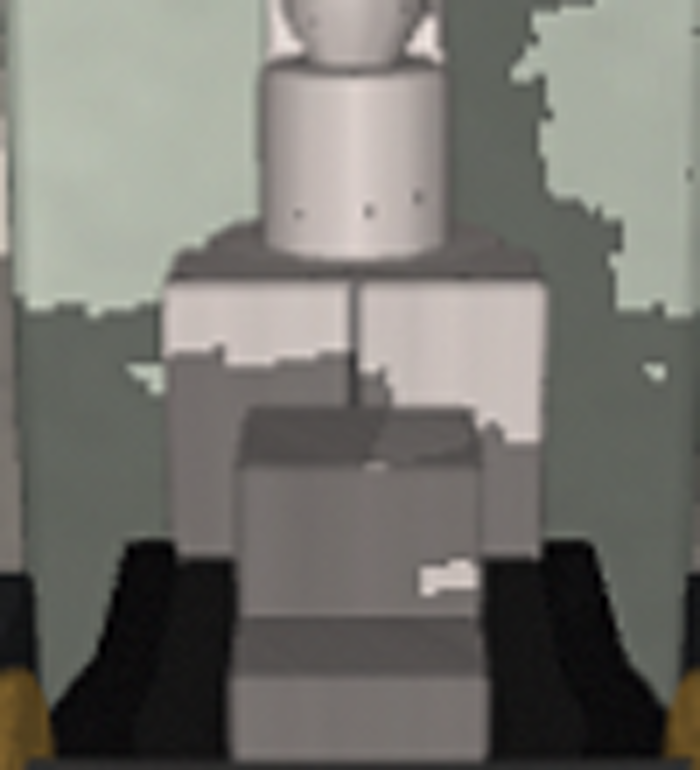

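Call:
{"name": "carry_out", "arguments": {
  "commands": [
    {"tx": 0, "ty": 0, "tz": 0, "rx": 0, "ry": 0, "rz": 0, "jaw": 0.25},
    {"tx": 0, "ty": 0, "tz": 0, "rx": 0, "ry": 0, "rz": 0, "jaw": 0.45},
    {"tx": 0, "ty": 0, "tz": 0, "rx": 0, "ry": 0, "rz": 0, "jaw": 0.45},
    {"tx": 0, "ty": 0, "tz": 0, "rx": 0, "ry": 0, "rz": 0, "jaw": 0.45}
  ]
}}

```text
time: 25.1
position: [0.5764, 0.1623, 0.1325]
tool_rot: [-3.123, 0.326, 0.002]
ft_force: [-0.3, -0.3, 0.4]
grip_width: 0.431
```

```bash
python3 st.py; python3 - <<'E'
from h import *
im=snap("wrist","w13");crop(im,"w13c",215,165,335,285,6)
E
```

```text
t 25.1 q [ 0.552  0.512 -1.123  1.667  0.479  1.271 -2.446] qd 0.002 w 0.431
f [-0.3  -0.28  0.4 ] tau [-0.02 -0.03 -0.01] tcp [0.5764 0.1623 0.1325] grasp [0.5764 0.1622 0.1515]
tilt 0.0013 z.axis -0.0012 x.axis 1.0 yaw x -0.2077
```

View pics/w13c.png

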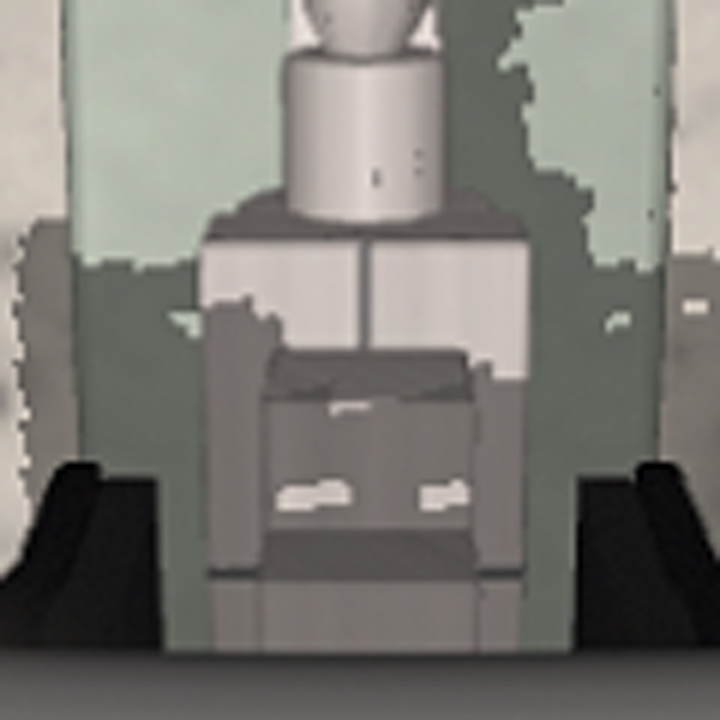

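Call:
{"name": "carry_out", "arguments": {
  "commands": [
    {"tx": 0, "ty": 0, "tz": -0.01, "rx": 0, "ry": 0, "rz": 0, "jaw": 0.45},
    {"tx": 0, "ty": 0, "tz": -0.04, "rx": 0, "ry": 0, "rz": 0, "jaw": 0.45},
    {"tx": 0, "ty": 0, "tz": -0.09, "rx": 0, "ry": 0, "rz": 0, "jaw": 0.45},
    {"tx": -0.05, "ty": 0, "tz": -0.13, "rx": 0, "ry": 0, "rz": 0, "jaw": 0.45},
    {"tx": -0.08, "ty": 0, "tz": -0.13, "rx": 0, "ry": 0, "rz": 0, "jaw": 0.45},
    {"tx": -0.08, "ty": 0, "tz": -0.13, "rx": 0, "ry": 0, "rz": 0, "jaw": 0.45},
    {"tx": -0.08, "ty": 0, "tz": -0.13, "rx": 0, "ry": 0, "rz": 0, "jaw": 0.45}
  ]
}}

```text
time: 26.02
position: [0.4991, 0.1777, 0.2631]
tool_rot: [-3.124, 0.328, -0.001]
ft_force: [-0.4, -1.6, -0.9]
grip_width: 0.449
```

```bash
python3 st.py; python3 - <<'E'
from h import *
import pickle
i=camera_info("wrist");im=snap("wrist","w14");pickle.dump(i,open("w14.pkl","wb"));crop(im,"w14c",200,60,350,210,5)
im=snap("scene","s14");crop(im,"s14c",165,220,285,350,5)
E
```

```text
t 26.02 q [ 0.77   0.221 -1.304  1.656  0.215  1.429 -2.338] qd 0.029 w 0.449
f [-0.4  -1.6  -0.86] tau [ 0.02 -0.01  0.02] tcp [0.4991 0.1777 0.2631] grasp [0.4991 0.1777 0.2821]
tilt 0.0007 z.axis 0.0004 x.axis 1.0 yaw x -0.209
```

View pics/w14c.png

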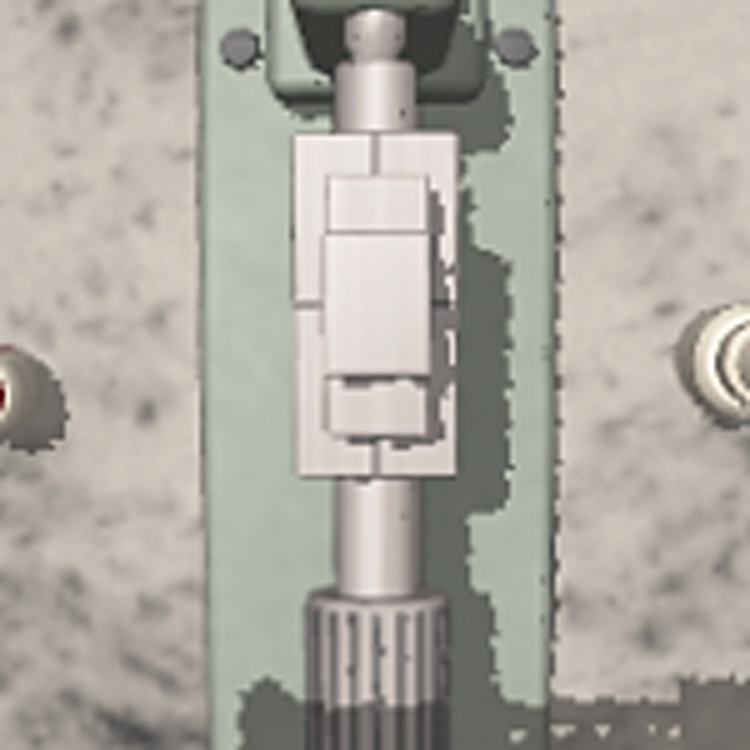

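View pics/s14c.png

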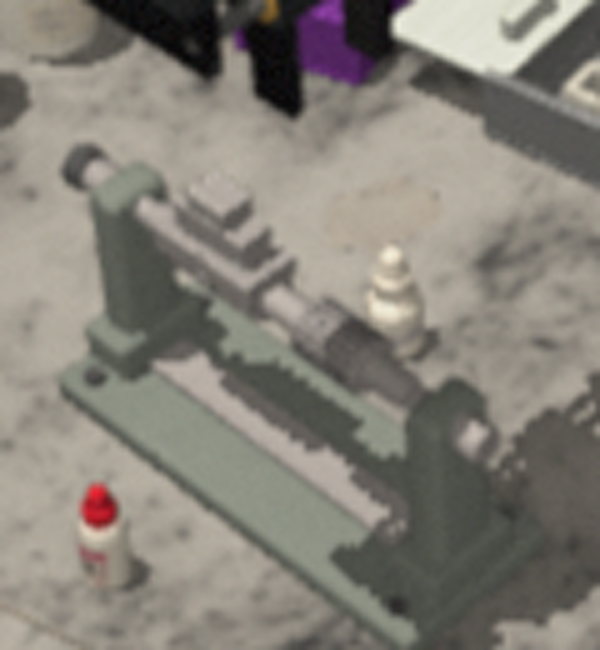

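View pics/w14.png

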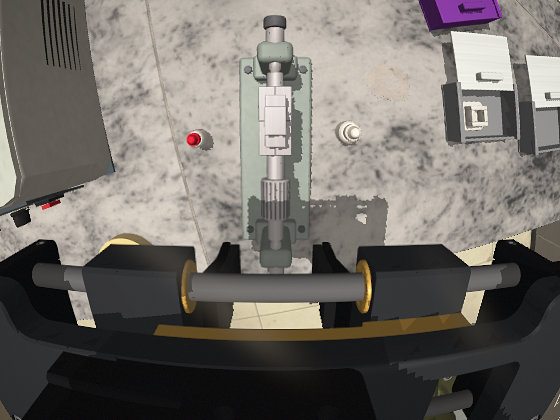

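```bash
python3 - <<'E'
from h import *
print(ctrl.close_job())
E
```

```text
the job is handed in; nothing more can be done
None
```

The setting block now stands upright, foot down, in the middle of the seat and lengthwise along the arbor. I let go, moved the gripper clear, and handed the job in at about 26 s.

**What I did**
- **Arbor:** the seat started facing almost straight down. I turned it up with three grips on the collar, moving about −0.9, −1.12 and −1.155 rad, then a +0.012 rad trim.
- **Boxes:** the left box held the square tube stand and the middle box held the setting block. I left the right box shut.

**Last checks**
- **Seat angle:** two readings put the seat within about 0.02 rad of straight up before the trim. I did not measure it again afterwards, but the last pictures show it level.
- **Block position:** it looks centred, about 0.5 mm off the scribed line sideways. Along the arbor it was within about 0.1 mm just before setting down. It was set down with about 5 N and did not shift when released.
- **Bottles:** the left and right bottles are standing in the last pictures. The front bottle was last seen standing in the wrist picture at about 19 s, just after the middle lid was opened.

**Problems**
- **Joint limits:** on the way to the boxes I turned the wrist the wrong way. Joints 2, 3 and 7 reached their limits, reading −0.301, −1.381 and −2.691 against listed limits of −0.3, −1.38 and −2.69. I backed off straight away and nothing was touched, but this could count as passing a joint's range.
- **Position readings:** the top and wrist cameras disagreed by up to about 8 mm on the boxes and about 15 mm on the right-hand bottle. I used the wrist camera for both the block and the seat, so most of any error cancels.

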